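# Book in the hinges and cover their cups

## Task

Pick up the hand scanner and, going along the row of cups from the robot's left to its right, read the barcode label on the hinge in every cup that holds one: point the scanner straight at the label from about 9 cm, scan line across the bars, and hold it steady for a good second. Then stand the scanner upright on its rubber pad again and set a cover on each cup that holds a hinge, lowered into place without dropping it, so that it sits fully down and level. Leave empty cups open, a spare cover flat on the table, the hinges in their cups, and do not tip or shift the cups or disturb the other tools.

Things in the scene. Friction and masses are not known exactly. Their poses are not given: they have to be found in the camera images.
- scanner: grey line scanner, 137 mm tall, 0.16 kg, standing nose down. Nose block 60 (x) x 34 (y) x 40 mm high; above it a flat-sided handle 34 (x) x 28 mm (y). Origin: centre of the underside, the window. Beam along its -z, scan line along its x. Reads in 1 s without a break a label centred within 12 mm of the beam axis, 60 to 120 mm from the window, scan line within 20 deg of square across the bars.
- pad: flat black rubber pad fixed to the table, 100 mm (x) by 80 mm (y), 6 mm thick: the scanner's place. Origin: centre of its underside.
- cup_1: white ceramic cup without handle, the leftmost (largest y is left) of five in a row; straight round wall, outside diameter 90 mm, inside 81 mm, rim 60 mm high, inner floor 5 mm up, 0.4 kg. Origin: centre of its underside.
- cup_2: white ceramic cup without handle, the second from the left (largest y is left) of five in a row; straight round wall, outside diameter 90 mm, inside 81 mm, rim 60 mm high, inner floor 5 mm up, 0.4 kg. Origin: centre of its underside.
- cup_3: white ceramic cup without handle, the third from the left (largest y is left) of five in a row; straight round wall, outside diameter 90 mm, inside 81 mm, rim 60 mm high, inner floor 5 mm up, 0.4 kg. Origin: centre of its underside.
- cup_4: white ceramic cup without handle, the fourth from the left (largest y is left) of five in a row; straight round wall, outside diameter 90 mm, inside 81 mm, rim 60 mm high, inner floor 5 mm up, 0.4 kg. Origin: centre of its underside.
- cup_5: white ceramic cup without handle, the rightmost (largest y is left) of five in a row; straight round wall, outside diameter 90 mm, inside 81 mm, rim 60 mm high, inner floor 5 mm up, 0.4 kg. Origin: centre of its underside.
- hinge_1: closed grey steel butt hinge lying flat in cup_1, or absent (cup empty): 50 mm (x) by 41 mm (y), 7 mm thick, knuckle along its +y edge. Stuck centrally on its upper face, 6 mm above the origin, is a white label 34 (x) by 26 mm (y); its black bars run along y, so the scan line must lie along x. Origin: centre of the leaf's underside.
- hinge_2: closed grey steel butt hinge lying flat in cup_2, or absent (cup empty): 50 mm (x) by 41 mm (y), 7 mm thick, knuckle along its +y edge. Stuck centrally on its upper face, 6 mm above the origin, is a white label 34 (x) by 26 mm (y); its black bars run along y, so the scan line must lie along x. Origin: centre of the leaf's underside.
- hinge_3: closed grey steel butt hinge lying flat in cup_3, or absent (cup empty): 50 mm (x) by 41 mm (y), 7 mm thick, knuckle along its +y edge. Stuck centrally on its upper face, 6 mm above the origin, is a white label 34 (x) by 26 mm (y); its black bars run along y, so the scan line must lie along x. Origin: centre of the leaf's underside.
- hinge_4: closed grey steel butt hinge lying flat in cup_4, or absent (cup empty): 50 mm (x) by 41 mm (y), 7 mm thick, knuckle along its +y edge. Stuck centrally on its upper face, 6 mm above the origin, is a white label 34 (x) by 26 mm (y); its black bars run along y, so the scan line must lie along x. Origin: centre of the leaf's underside.
- hinge_5: closed grey steel butt hinge lying flat in cup_5, or absent (cup empty): 50 mm (x) by 41 mm (y), 7 mm thick, knuckle along its +y edge. Stuck centrally on its upper face, 6 mm above the origin, is a white label 34 (x) by 26 mm (y); its black bars run along y, so the scan line must lie along x. Origin: centre of the leaf's underside.
- cover_1: one of four like loose white plastic covers, 0.09 kg, lying on the table. Below, a plug 10 mm high for the cup's mouth, diameter 73 tapering to 62 mm at the bottom; a disc of 100 mm diameter, 5 mm thick, that rests on the rim; a round knob of 24 mm diameter, 24 mm high (top 39 mm above the origin). Origin: centre of the plug's underside; 50 mm above the table when seated.
- cover_2: one of four like loose white plastic covers, 0.09 kg, lying on the table. Below, a plug 10 mm high for the cup's mouth, diameter 73 tapering to 62 mm at the bottom; a disc of 100 mm diameter, 5 mm thick, that rests on the rim; a round knob of 24 mm diameter, 24 mm high (top 39 mm above the origin). Origin: centre of the plug's underside; 50 mm above the table when seated.
- cover_3: one of four like loose white plastic covers, 0.09 kg, lying on the table. Below, a plug 10 mm high for the cup's mouth, diameter 73 tapering to 62 mm at the bottom; a disc of 100 mm diameter, 5 mm thick, that rests on the rim; a round knob of 24 mm diameter, 24 mm high (top 39 mm above the origin). Origin: centre of the plug's underside; 50 mm above the table when seated.
- cover_4: one of four like loose white plastic covers, 0.09 kg, lying on the table. Below, a plug 10 mm high for the cup's mouth, diameter 73 tapering to 62 mm at the bottom; a disc of 100 mm diameter, 5 mm thick, that rests on the rim; a round knob of 24 mm diameter, 24 mm high (top 39 mm above the origin). Origin: centre of the plug's underside; 50 mm above the table when seated.
- wrench: bystander: steel wrench, 200 mm long, lying on the table beyond the cups
- template: bystander: white plastic hinge template, 70 x 150 x 6 mm, lying on the table beyond the cups
- drill_guide: bystander: steel drill guide block, 50 x 80 x 25 mm, on the table beyond the cups

How it is judged:
By the outcome, as a careful person would: the job done as asked, in the order asked, and still so for the second after the job is handed in, with the robot touching nothing.
Of hinge_1, hinge_2, hinge_3, hinge_4, hinge_5 only 3 to 4 are there at a start; the rules pass over those that are not, and their reading is None.
At some moment in a run one of cover_1, cover_2, cover_3, cover_4 may be knocked a few centimetres aside while the robot is not near it.
It also fails if it takes over 210 s, if anything falls off the work surface, if the arm or the gripper's body presses on something with over 40 N, if the wrist force passes 120 N, or if a joint passes its speed limit or range.

## Robot

A 7-joint arm with a two-finger parallel gripper is mounted at the origin on the work surface. World frame = base frame: x ahead of the robot, y to its left, z up, the work surface at z = 0. Lengths are in m, angles in rad, forces in N, time in s.
With the tool pointing down it reaches from about 0.4 to 0.875 m from the base axis. Payload 19.3 kg.
Tool frame: the origin (TCP) lies at the very end of the fingers, on their centre line; the grasp point (between the pads) lies 19 mm behind it; z points along the fingers, y is the line along which they close (so a half turn about z gives the same grasp; the last joint's range is limited). The gripper opens to 85 mm and grips with 20 to 120 N. Pads are 22 mm wide; open, the fingers measure 114 mm over their backs; the gripper's body (76 mm by 85 mm) begins 54 mm behind the grasp point. The pads swing forward as they close: fully open they stand 13 mm farther back than shut.
Start: joints at [-1.235, 0.521, -0.036, 1.599, 0.021, 1.021, -0.113], TCP at [0.247, 0.574, 0.231] pointing down, gripper open.
Joint ranges: [-2.91, 2.91], [-0.3, 2.13], [-1.5, 1.42], [0.17, 2.43], [-1.26, 4.41], [0.16, 1.93], [-2.52, 2.52]. Speed limits (rad/s): [1.89, 1.89, 2.39, 2.39, 3.01, 3.01, 3.01].

## Interface

Orientations are given as [roll, pitch, yaw] about the fixed x, y, z axes, in that order (R = Rz(yaw) Ry(pitch) Rx(roll)).
In Python, from workcell import monitor, optics, workorder gives the robot as it stands.
- The arm moves only by the tool apply_moves, never from a script. Its arguments are lists of equal length, an entry for each row: "linear": the shift along the tool's x, y, z each as a share of 0.1 m, from -1 to 1, a list of three; "delta_rot": the turn, a rotation vector about the tool's x, y, z each as a share of 120 degrees, from -1 to 1, a list of three. A call has exactly 5 rows; each row is the pose to reach, as a shift and turn from the pose commanded when the call began, along the tool's axes at that moment; what a row does not reach only later rows make up. A row lasts 1/12 s, in which the tool goes at most 41.7 mm and 7.16 degrees, less where a joint would pass 70% of its speed; a pose out of reach is approached as far as the arm can. A call with a number of a shift or a turn outside -1 to 1 is refused whole. A call with a gripper value outside its range is refused whole. "gripper" is the opening, from -1 (shut) to 1 (fully open), set as the call begins (left out, the last holds). The fingers move at their own pace and stop on an object; "force" is the grip in N (left out, the last holds). Time passes only in rows, so rows that repeat a pose let the fingers close, or fill a call up. It gives the time, the measured TCP pose, the force, the opening and the grip force at its end, in the units of the state.
- monitor.observe(): the state, without advancing time (a new reading comes with each control period).
- optics.grab_frame(name): name is "side" or "top"; returns (picture, depth): 420x560x3 uint8, red, green, blue; 420x560 float32, m along the optical axis (not along the pixel's ray), 0 where there is no reading.
- optics.camera_info(name): a dict with "fx", "fy", "cx", "cy" (pixels), "rvec" (rotation vector, rad) and "tvec" (3), from world to camera coordinates, as OpenCV has them. Camera axes: x right, y down, z forward; pixel columns grow to the right and rows downward; lengths in m; the calibration is good to about 2 mm. A picture is of the moment at which its call begins. camera_info takes no time and is no camera call.
- workorder.job_done(): hands the job in; it is judged then, once.
The state is a dict: "clock": time; "qpos": joint angles; "qd": joint speeds; "joint_efforts": joint torques, N m; "position": TCP position; "tool_rot": TCP orientation; "force": force on the tool from outside, world axes, zero at the start; "moment": the same for the moment, N m; "grip_width": finger opening in m; "finger_force": force on a finger pad.
Only numpy, scipy, OpenCV 4.12 (cv2) and the standard library are available. Lean on these libraries where they do the work, as an engineer would, in place of code of your own. Each camera call takes 0.05 s, during which the arm holds its last target. There are 200 camera calls.

## Working session

There is one attempt and no reset: what is moved stays moved. The work goes in short steps, Python scripts to look and compute and a tool call to move; the robot and the scene stay as the last step left them, time stands still between calls to the robot, and variables do not carry over. Pictures are saved under pics/ and viewed, at most 14 in all, crops included, and the job is handed in when it is done.

Besides the shell and the picture viewer there is one more tool, called after ">>>" by a JSON object that holds its "fn" and its "kwargs". apply_moves: Moves the arm, as the interface text tells. Its arguments: {"type":"object","properties":{"linear":{"type":"array"},"delta_rot":{"type":"array"},"gripper":{"type":"number"},"force":{"type":"number"}},"required":["linear","delta_rot"]}

```bash
mkdir -p pics; ls
cat > h.py <<'E'
import numpy as np, cv2
from workcell import monitor, optics, workorder
def grab(n,fn=None):
    p,d=optics.grab_frame(n)
    if fn: cv2.imwrite('pics/'+fn,cv2.cvtColor(p,cv2.COLOR_RGB2BGR))
    return p,d
def cam(n):
    c=optics.camera_info(n); R=cv2.Rodrigues(np.array(c['rvec'],float))[0]
    return c,R,np.array(c['tvec'],float).ravel()
def plane(n,u,v,z):
    c,R,t=cam(n); r=R.T@np.array([(u-c['cx'])/c['fx'],(v-c['cy'])/c['fy'],1.]); o=-R.T@t
    return o+r*(z-o[2])/r[2]
def cloud(n,d):
    c,R,t=cam(n); v,u=np.indices(d.shape)
    P=np.stack([(u-c['cx'])/c['fx']*d,(v-c['cy'])/c['fy']*d,d],-1)
    W=(P-t)@R; W[d==0]=np.nan
    return W
E
python3 - <<'E'
from h import *
s=monitor.observe(); print({k:np.round(v,3).tolist() for k,v in s.items()})
for n in('side','top'):
    p,d=grab(n,n+'0.png'); np.save(n+'0.npy',d); c,R,t=cam(n); print(n,c,-R.T@t)
E
```

```text
pics
{'clock': 0.0, 'qpos': [-1.235, 0.522, -0.036, 1.6, 0.021, 1.021, -0.113], 'qd': [0.001, 0.0, 0.001, 0.0, 0.001, 0.001, -0.0], 'joint_efforts': [-0.001, -92.712, 1.979, -36.993, 0.018, 0.008, -0.0], 'position': [0.247, 0.574, 0.231], 'tool_rot': [-3.141, 0.0, 2.736], 'force': [0.045, 0.081, 0.307], 'moment': [-0.025, 0.011, -0.008], 'finger_force': 0.0, 'grip_width': 0.085}
side {'fx': 414.77698885443505, 'fy': 414.77698885443505, 'cx': 283.86055546248025, 'cy': 206.70902032119412, 'rvec': array([ 0.13147005, -2.68236371,  1.50097832]), 'tvec': array([0.57201937, 0.05790273, 1.0137724 ])} [0.47154277 0.88926785 0.58748913]
top {'fx': 450.0045026808663, 'fy': 450.0045026808663, 'cx': 277.7137075562508, 'cy': 221.9020636764509, 'rvec': array([ 2.02837757, -2.20563558,  0.2284036 ]), 'tvec': array([0.01810513, 0.58418569, 0.88669287])} [ 0.39254711 -0.01253768  0.98669881]
```

View pics/top0.png

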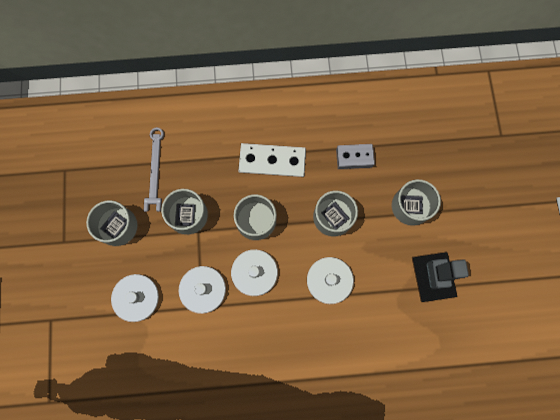

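View pics/side0.png

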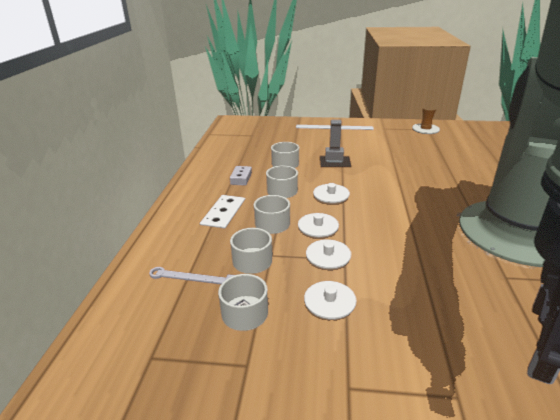

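The top view shows hinges in cups 1, 2, 4 and 5 (columns 115, 186, 335, 412; row ~210). Cup 3 (256,217) is empty. The four covers lie at (135,298), (202,289), (255,272) and (330,280), and the scanner stands on its pad at (438,272). The side view agrees.

```bash
cat > meas.py <<'E'
from h import *
def circ(P):
    A=np.c_[2*P[:,:2],np.ones(len(P))]; s=np.linalg.lstsq(A,(P[:,:2]**2).sum(1),rcond=None)[0]
    return s[:2],np.sqrt(s[2]+s[0]**2+s[1]**2)
def comps(m,mn):
    n,l,st,ce=cv2.connectedComponentsWithStats(m.astype(np.uint8))
    return [(l==i,st[i],ce[i]) for i in range(1,n) if st[i][4]>=mn]
def covers(p,W):
    """discs z~.015, white; hull-circle centre by ray onto z=.015, knob top on z=.039"""
    g=p.min(2)>150; out=[]
    for m,st,ce in comps(g,400):
        c=max(cv2.findContours(m.astype(np.uint8),0,1)[0],key=cv2.contourArea)
        (u,v),r=cv2.minEnclosingCircle(c); z=np.nanmedian(W[m][:,2]); 
        e=cv2.fitEllipse(cv2.convexHull(c))
        out.append((np.round(e[0],1),np.round(e[1],1),round(float(z),4),st[4]))
    return out
E
python3 - <<'E'
from meas import *
p,_=cv2.imread('pics/top0.png')[:,:,::-1],0; d=np.load('top0.npy'); W=cloud('top',d)
for o in covers(p,W): print(o, plane('top',*o[0],.015)[:2].round(4))
print('table z',np.nanmedian(W[330:350,200:400,2]))
for (u,v) in [(112,222),(184,212),(256,217),(336,213),(416,202)]:
    w=W[v-32:v+32,u-32:u+32].reshape(-1,3); r=w[(w[:,2]>.054)&(w[:,2]<.068)]
    c,R=circ(r); print('cup',c.round(4),R.round(4),len(r), np.median(r[:,2]).round(4))
    q=p[v-30:v+30,u-30:u+30].min(2); cv2.imwrite  # view below
w=W[240:310,400:480]; t=w[w[...,2]>.12]; print('handle',t.min(0),t.max(0),len(t))
n=w[(w[...,2]>.035)&(w[...,2]<.055)]; print('nose',n.min(0),n.max(0),len(n))
c=np.hstack([cv2.resize(p[v-24:v+24,u-22:u+22],None,fx=4.4,fy=5*.88,interpolation=2) for u,v in [(116,224),(186,213),(335,214),(412,205)]])
cv2.imwrite('pics/crop0.png',c[:,:,::-1])
# handle top, pad contour
tm=(W[...,2]>.12); tm[:, :400]=0; tm[:230]=0; tm[320:]=0
P=W[tm][:,:2].astype(np.float32); print('handle rect',cv2.minAreaRect(P), np.nanmedian(W[tm][:,2]))
b=(p.max(2)<35); b[:230]=0;b[320:]=0;b[:,:400]=0;b[:,480:]=0
cs=max(cv2.findContours(b.astype(np.uint8),0,1)[0],key=cv2.contourArea)
print('pad',cv2.minAreaRect(np.float32([plane('top',*x[0],.006)[:2] for x in cs])))
E
```

```text
(array([535.2,  48.5]), array([15.2, 41.9]), -0.7505, np.int32(420)) [ 0.9649 -0.6831]
(array([498.6,  50.8]), array([14.8, 44.1]), -0.7506, np.int32(414)) [ 0.9661 -0.5943]
(array([459.4,  54.1]), array([14.6, 47.2]), -0.7502, np.int32(433)) [ 0.9652 -0.4991]
(array([423.8,  56.7]), array([13.6, 47. ]), -0.7504, np.int32(426)) [ 0.9654 -0.4132]
(array([385.5,  59.6]), array([14. , 46.2]), -0.7501, np.int32(433)) [ 0.9653 -0.3209]
(array([347.4,  62.3]), array([14.2, 46.7]), -0.75, np.int32(431)) [ 0.9658 -0.2295]
(array([309.5,  65.2]), array([14.6, 47.8]), -0.7507, np.int32(445)) [ 0.9656 -0.1388]
(array([271.2,  68.3]), array([14.4, 50.4]), -0.7505, np.int32(443)) [ 0.9651 -0.0475]
(array([233.9,  70.9]), array([13.8, 52.4]), -0.7507, np.int32(444)) [0.9656 0.0412]
(array([196.3,  73.8]), array([13.8, 52.1]), -0.7506, np.int32(440)) [0.9654 0.1302]
(array([155.3,  77.2]), array([14.9, 48.3]), -0.751, np.int32(453)) [0.9646 0.2271]
(array([117.5,  80. ]), array([12.8, 71. ]), -0.7506, np.int32(448)) [0.9647 0.316 ]
(array([77.5, 82.9]), array([12.5, 80.7]), -0.7508, np.int32(452)) 
[... 475 characters left out ...]
.1, 47.9]), 0.0142, np.int32(1622)) [0.4544 0.2873]
table z -0.0010064933641731073
cup [0.617  0.3261] 0.0426 324 0.0583
cup [0.6297 0.1687] 0.0425 302 0.0582
cup [0.6042 0.0173] 0.0424 299 0.0587
cup [ 0.5983 -0.1554] 0.0425 290 0.0588
cup [ 0.6082 -0.3337] 0.0426 311 0.0585
handle [ 0.43358578 -0.37720125  0.12005286] [ 0.46765615 -0.34888353  0.14369841] 321
nose [ 0.4207987  -0.38026027  0.0350058 ] [ 0.48078532 -0.34605268  0.0549421 ] 277
handle rect ((0.45057880878448486, -0.3630521595478058), (0.028137361630797386, 0.03418821096420288), 89.2726821899414) 0.13938928476687848
pad ((0.4457152783870697, -0.3617541790008545), (0.09700079262256622, 0.08007156848907471), 3.6691479682922363)
```

View pics/crop0.png

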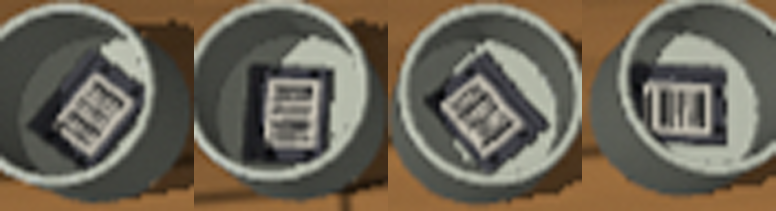

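The crop shows labelled hinges in cups 1, 2, 4 and 5 at different yaw angles. I measure them next.

Run:
```python
from meas import *
p=cv2.imread('pics/top0.png')[:,:,::-1]
vis=[]
for k,(u,v,seed) in {1:(116,224,(115,225)),2:(186,213,(187,214)),4:(335,214,(334,214)),5:(412,205,(412,206))}.items():
    S=6; x0,y0=u-24,v-24
    g=cv2.resize(np.ascontiguousarray(p[y0:y0+48,x0:x0+48]),None,fx=S,fy=S,interpolation=cv2.INTER_CUBIC)
    m=(g.min(2)>105).astype(np.uint8)
    best=None
    for c in cv2.findContours(m,cv2.RETR_CCOMP,1)[0]:
        r=cv2.minAreaRect(c)
        if cv2.contourArea(c)<1500 or max(r[1])>25*S: continue
        q=np.array(r[0])/S+[x0,y0]-.5+.5/S
        if np.hypot(*(q-seed))<8 and (best is None or cv2.contourArea(c)>cv2.contourArea(best)): best=c
    gg=g.copy()
    if best is None: print(k,'none')
    else:
        h=cv2.convexHull(best)[:,0]/S+[x0,y0]-.5+.5/S
        P=np.float32([plane('top',*q,.011)[:2] for q in h])
        r=cv2.minAreaRect(P); b=cv2.boxPoints(r); e=[b[1]-b[0],b[2]-b[1]]; L=max(e,key=np.linalg.norm)
        print(k,np.round(r[0],4),np.round(r[1],4),'long axis deg',np.degrees(np.arctan2(L[1],L[0])).round(1)%180)
        cv2.drawContours(gg,[cv2.convexHull(best)],-1,(255,0,0),1)
    vis.append(cv2.resize(gg,(190,190)))
cv2.imwrite('pics/crop1.png',np.hstack(vis)[:,:,::-1])
# scanner nose yaw from cloud
d=np.load('top0.npy');W=cloud('top',d);w=W[240:310,400:480]; n=w[(w[...,2]>.035)&(w[...,2]<.055)]
print(cv2.minAreaRect(n[:,:2].astype(np.float32)))
for o in [(253.6,272.3),(329.5,280),(201.3,289.3),(133.9,297.6)]:
    c=W[int(o[1])-27:int(o[1])+27,int(o[0])-27:int(o[0])+27].reshape(-1,3)
    disc=c[(c[:,2]>.010)&(c[:,2]<.02)]; kn=c[c[:,2]>.034]
    print('knob',cv2.minEnclosingCircle(kn[:,:2].astype(np.float32)),len(kn),'disc',cv2.minEnclosingCircle(disc[:,:2].astype(np.float32)))
```

```text
1 [0.6159 0.3278] [0.0283 0.0361] long axis deg 139.7
2 [0.6281 0.1703] [0.0282 0.0362] long axis deg 173.0
4 [ 0.5973 -0.1572] [0.036  0.0283] long axis deg 34.7
5 [ 0.6068 -0.332 ] [0.0344 0.0281] long axis deg 81.3
((0.4507194757461548, -0.3630779981613159), (0.05988118797540665, 0.03375449404120445), 0.7455886602401733)
knob ((0.4879451394081116, 0.02922067791223526), 0.01186718512326479) 98 disc ((0.48844558000564575, 0.029422976076602936), 0.05004580691456795)
knob ((0.4571560323238373, -0.1316261738538742), 0.011824303306639194) 98 disc ((0.45786428451538086, -0.13210369646549225), 0.05008875951170921)
knob ((0.46132928133010864, 0.1434987336397171), 0.012006716802716255) 95 disc ((0.46154171228408813, 0.14374621212482452), 0.050266120582818985)
knob ((0.45547571778297424, 0.28721144795417786), 0.011926810257136822) 103 disc ((0.4553242325782776, 0.28780198097229004), 0.0506250336766243)
```

View pics/crop1.png

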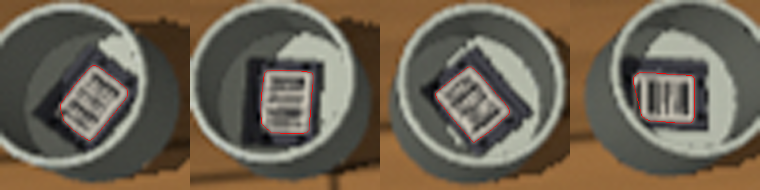

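```bash
cat > plan.py <<'E'
import sys; from h import *
# args: x,y,z,psi_deg waypoints -> end-of-call shares for each call (lin xyz, rot z)
s=monitor.observe(); P=np.array(s['position']); psi=np.degrees(s['tool_rot'][2])
print('now',s['clock'],P.round(4),np.degrees(s['tool_rot']).round(2),'F',np.round(s['force'],1),'w',round(s['grip_width'],4),'ff',round(s['finger_force'],1),'q',np.round(s['qpos'],2))
for a in sys.argv[1:]:
    T=np.array([float(q) for q in a.split(',')]); dpsi=(T[3]-psi)
    if abs(dpsi)>270: dpsi-=360*np.sign(dpsi)
    n=int(max(np.ceil(np.linalg.norm(T[:3]-P)/.0999),np.ceil(abs(dpsi)/34),1))
    print('->',a)
    for k in range(n):
        c,q=np.cos(np.radians(psi)),np.sin(np.radians(psi)); R=np.array([[c,q,0],[q,-c,0],[0,0,-1]])
        d=(T[:3]-P)/(n-k); l=np.round(R@d/.1,3); r=round(-(T[3]-psi if abs(T[3]-psi)<=270 else T[3]-psi-360*np.sign(T[3]-psi))/(n-k)/120,3)
        P=P+R.T@l*.1; psi-=r*120
        print('  L',l.tolist(),'rz',r)
print('end',P.round(4),round(psi,2))
E
python3 plan.py 0.5,0.25,0.24,90 0.52,-0.15,0.24,10 0.4507,-0.363,0.23,0.7
```

```text
now 0.1 [0.2466 0.574  0.2308] [-1.7994e+02  1.0000e-02  1.5675e+02] F [-0.3  0.5 -0.2] w 0.085 ff 0.0 q [-1.24  0.52 -0.04  1.6   0.02  1.02 -0.11]
-> 0.5,0.25,0.24,90
  L [-0.721, -0.395, -0.018] rz 0.111
  L [-0.793, -0.218, -0.019] rz 0.111
  L [-0.822, -0.03, -0.018] rz 0.111
  L [-0.807, 0.16, -0.019] rz 0.112
  L [-0.748, 0.344, -0.018] rz 0.111
-> 0.52,-0.15,0.24,10
  L [-0.8, 0.039, -0.0] rz 0.133
  L [-0.758, 0.258, -0.0] rz 0.133
  L [-0.658, 0.457, -0.0] rz 0.134
  L [-0.506, 0.621, -0.0] rz 0.133
  L [-0.316, 0.736, -0.0] rz 0.134
-> 0.4507,-0.363,0.23,0.7
  L [-0.351, 0.659, 0.033] rz 0.026
  L [-0.314, 0.677, 0.033] rz 0.026
  L [-0.277, 0.694, 0.034] rz 0.025
end [ 0.4507 -0.363   0.23  ] 0.75
```

>>> {"fn": "apply_moves", "kwargs": {"linear": [[-0.14,-0.08,0],[-0.29,-0.16,-0.01],[-0.43,-0.24,-0.01],[-0.58,-0.32,-0.01],[-0.72,-0.395,-0.02]], "delta_rot": [[0,0,0.022],[0,0,0.044],[0,0,0.066],[0,0,0.088],[0,0,0.11]], "gripper": 0.4}}

```text
clock: 0.52
position: [0.2988, 0.5076, 0.2333]
tool_rot: [-3.141, 0.0, 2.5]
force: [0.9, 0.6, 0.0]
grip_width: 0.0598
finger_force: 0.0
```

>>> {"fn": "apply_moves", "kwargs": {"linear": [[-0.16,-0.04,0],[-0.32,-0.09,-0.01],[-0.48,-0.13,-0.01],[-0.64,-0.17,-0.01],[-0.79,-0.22,-0.02]], "delta_rot": [[0,0,0.022],[0,0,0.044],[0,0,0.066],[0,0,0.088],[0,0,0.11]]}}

```text
clock: 0.93
position: [0.3489, 0.4434, 0.2352]
tool_rot: [-3.141, 0.0, 2.27]
force: [0.0, 0.2, -0.9]
grip_width: 0.06
finger_force: 0.0
```

>>> {"fn": "apply_moves", "kwargs": {"linear": [[-0.16,-0.01,0],[-0.33,-0.01,-0.01],[-0.49,-0.02,-0.01],[-0.66,-0.02,-0.01],[-0.82,-0.03,-0.02]], "delta_rot": [[0,0,0.022],[0,0,0.044],[0,0,0.066],[0,0,0.088],[0,0,0.11]]}}

```text
clock: 1.35
position: [0.3997, 0.379, 0.2372]
tool_rot: [-3.141, 0.0, 2.04]
force: [-0.2, -0.0, -0.4]
grip_width: 0.0598
finger_force: 0.0
```

>>> {"fn": "apply_moves", "kwargs": {"linear": [[-0.16,0.03,0],[-0.32,0.06,-0.01],[-0.48,0.1,-0.01],[-0.65,0.13,-0.01],[-0.81,0.16,-0.02]], "delta_rot": [[0,0,0.022],[0,0,0.044],[0,0,0.066],[0,0,0.088],[0,0,0.11]]}}

```text
clock: 1.77
position: [0.4508, 0.3141, 0.2392]
tool_rot: [-3.141, 0.0, 1.809]
force: [-0.5, 0.1, -0.2]
grip_width: 0.0596
finger_force: 0.0
```

>>> {"fn": "apply_moves", "kwargs": {"linear": [[-0.15,0.07,0],[-0.3,0.14,-0.01],[-0.45,0.21,-0.01],[-0.6,0.28,-0.01],[-0.75,0.344,-0.02]], "delta_rot": [[0,0,0.022],[0,0,0.044],[0,0,0.066],[0,0,0.088],[0,0,0.11]]}}

```text
clock: 2.18
position: [0.5022, 0.2498, 0.2412]
tool_rot: [-3.141, 0.0, 1.579]
force: [0.6, -0.6, -0.2]
grip_width: 0.0601
finger_force: 0.0
```

>>> {"fn": "apply_moves", "kwargs": {"linear": [[-0.16,0.01,0],[-0.32,0.02,0],[-0.48,0.02,0],[-0.64,0.03,0],[-0.8,0.04,0]], "delta_rot": [[0,0,0.027],[0,0,0.053],[0,0,0.08],[0,0,0.106],[0,0,0.133]]}}

```text
clock: 2.6
position: [0.506, 0.1697, 0.2414]
tool_rot: [-3.142, -0.0, 1.3]
force: [0.2, 0.2, 0.4]
grip_width: 0.0594
finger_force: 0.0
```

>>> {"fn": "apply_moves", "kwargs": {"linear": [[-0.15,0.05,0],[-0.3,0.1,0],[-0.45,0.15,0],[-0.61,0.21,0],[-0.76,0.26,0]], "delta_rot": [[0,0,0.027],[0,0,0.053],[0,0,0.08],[0,0,0.106],[0,0,0.133]]}}

```text
clock: 3.02
position: [0.5115, 0.0893, 0.2414]
tool_rot: [3.141, -0.0, 1.021]
force: [1.4, 0.6, -0.3]
grip_width: 0.0599
finger_force: 0.0
```

>>> {"fn": "apply_moves", "kwargs": {"linear": [[-0.13,0.09,0],[-0.26,0.18,0],[-0.4,0.27,0],[-0.53,0.37,0],[-0.66,0.457,0]], "delta_rot": [[0,0,0.027],[0,0,0.053],[0,0,0.08],[0,0,0.106],[0,0,0.133]]}}

```text
clock: 3.43
position: [0.5165, 0.0092, 0.2413]
tool_rot: [3.141, -0.0, 0.743]
force: [0.9, -0.2, 0.1]
grip_width: 0.0599
finger_force: 0.0
```

>>> {"fn": "apply_moves", "kwargs": {"linear": [[-0.1,0.12,0],[-0.2,0.25,0],[-0.3,0.37,0],[-0.4,0.5,0],[-0.506,0.62,0]], "delta_rot": [[0,0,0.027],[0,0,0.053],[0,0,0.08],[0,0,0.106],[0,0,0.133]]}}

```text
clock: 3.85
position: [0.5216, -0.0706, 0.2413]
tool_rot: [3.141, -0.0, 0.464]
force: [0.1, -0.1, -1.2]
grip_width: 0.0599
finger_force: 0.0
```

>>> {"fn": "apply_moves", "kwargs": {"linear": [[-0.06,0.15,0],[-0.13,0.29,0],[-0.19,0.44,0],[-0.25,0.59,0],[-0.316,0.736,0]], "delta_rot": [[0,0,0.027],[0,0,0.053],[0,0,0.08],[0,0,0.106],[0,0,0.133]]}}

```text
clock: 4.27
position: [0.5267, -0.1505, 0.2413]
tool_rot: [3.142, -0.0, 0.186]
force: [0.1, 0.1, -0.3]
grip_width: 0.0596
finger_force: 0.0
```

```bash
python3 plan.py 0.4507,-0.363,0.23,0.7 0.4507,-0.363,0.091,0.7
```

```text
now 4.2667 [ 0.5267 -0.1505  0.2413] [180.    -0.    10.64] F [ 0.1  0.1 -0.3] w 0.0596 ff 0.0 q [-0.35  0.48  0.73  1.82 -0.38  0.98 -0.85]
-> 0.4507,-0.363,0.23,0.7
  L [-0.38, 0.649, 0.038] rz 0.028
  L [-0.341, 0.671, 0.037] rz 0.027
  L [-0.303, 0.689, 0.038] rz 0.028
-> 0.4507,-0.363,0.091,0.7
  L [0.0, -0.0, 0.695] rz -0.0
  L [0.0, -0.0, 0.695] rz -0.0
end [ 0.4507 -0.363   0.091 ] 0.68
```

Tracking is excellent. On to the scanner.

>>> {"fn": "apply_moves", "kwargs": {"linear": [[-0.08,0.13,0.01],[-0.15,0.26,0.02],[-0.23,0.39,0.02],[-0.3,0.52,0.03],[-0.38,0.649,0.038]], "delta_rot": [[0,0,0.006],[0,0,0.011],[0,0,0.017],[0,0,0.022],[0,0,0.028]]}}

```text
clock: 4.68
position: [0.5009, -0.2211, 0.2373]
tool_rot: [-3.142, 0.0, 0.132]
force: [-0.5, -0.4, -0.1]
grip_width: 0.0597
finger_force: 0.0
```

>>> {"fn": "apply_moves", "kwargs": {"linear": [[-0.07,0.13,0.01],[-0.14,0.27,0.02],[-0.21,0.4,0.02],[-0.27,0.54,0.03],[-0.341,0.671,0.037]], "delta_rot": [[0,0,0.005],[0,0,0.011],[0,0,0.016],[0,0,0.022],[0,0,0.027]]}}

```text
clock: 5.1
position: [0.4759, -0.2921, 0.2337]
tool_rot: [-3.142, 0.0, 0.075]
force: [0.0, 0.3, 1.1]
grip_width: 0.0598
finger_force: 0.0
```

>>> {"fn": "apply_moves", "kwargs": {"linear": [[-0.08,0.18,0.01],[-0.16,0.36,0.02],[-0.23,0.53,0.03],[-0.303,0.689,0.038],[-0.303,0.689,0.038]], "delta_rot": [[0,0,0.006],[0,0,0.011],[0,0,0.017],[0,0,0.028],[0,0,0.028]]}}

```text
clock: 5.52
position: [0.4492, -0.3654, 0.23]
tool_rot: [3.14, 0.001, 0.012]
force: [-0.0, -0.5, 1.0]
grip_width: 0.0597
finger_force: 0.0
```

```bash
python3 plan.py 0.4507,-0.363,0.091,0.7
python3 - <<'E'
from h import *
grab('side','side1.png')
E
```

```text
now 5.5167 [ 0.4492 -0.3654  0.23  ] [1.7992e+02 4.0000e-02 6.7000e-01] F [-0.  -0.5  1. ] w 0.0597 ff 0.0 q [ 0.08  0.56  0.74  1.75 -0.44  1.   -0.57]
-> 0.4507,-0.363,0.091,0.7
  L [0.008, -0.012, 0.695] rz -0.0
  L [0.008, -0.012, 0.695] rz -0.0
end [ 0.4507 -0.363   0.091 ] 0.67
```

View pics/side1.png

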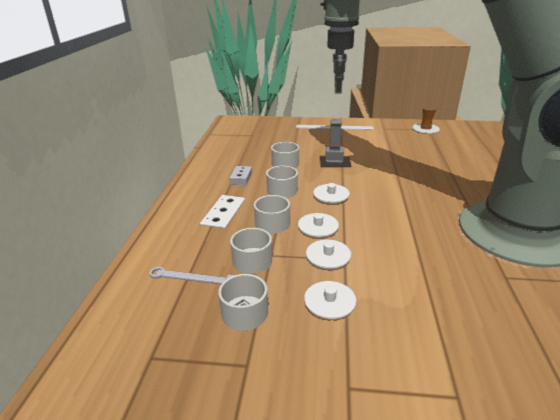

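The side view shows the gripper (340,70) directly above the scanner (335,150). I go down half-way and check.

>>> {"fn": "apply_moves", "kwargs": {"linear": [[0,0,0.14],[0,0,0.28],[0,0,0.42],[0,0,0.56],[0,0,0.65]], "delta_rot": [[0,0,0],[0,0,0],[0,0,0],[0,0,0],[0,0,0]]}}

```text
clock: 5.98
position: [0.4514, -0.3611, 0.1637]
tool_rot: [-3.141, 0.001, 0.018]
force: [0.2, -0.6, -0.4]
grip_width: 0.06
finger_force: 0.0
```

```bash
python3 plan.py 0.4507,-0.363,0.091,0.7
```

```text
now 5.9833 [ 0.4514 -0.3611  0.1637] [-1.7995e+02  5.0000e-02  1.0400e+00] F [ 0.2 -0.6 -0.4] w 0.06 ff 0.0 q [ 0.12  0.63  0.68  1.81 -0.5   0.88 -0.52]
-> 0.4507,-0.363,0.091,0.7
  L [-0.007, 0.019, 0.727] rz 0.003
end [ 0.4507 -0.363   0.091 ] 0.68
```

>>> {"fn": "apply_moves", "kwargs": {"linear": [[0,0.01,0.15],[0,0.01,0.3],[0,0.01,0.45],[0,0.01,0.6],[0,0.01,0.72]], "delta_rot": [[0,0,0],[0,0,0],[0,0,0],[0,0,0],[0,0,0]]}}

```text
clock: 6.4
position: [0.4516, -0.3624, 0.092]
tool_rot: [-3.141, 0.0, 0.018]
force: [-0.1, -0.0, -1.0]
grip_width: 0.0595
finger_force: 0.0
```

>>> {"fn": "apply_moves", "kwargs": {"linear": [[0,0,0],[0,0,0],[0,0,0],[0,0,0],[0,0,0]], "delta_rot": [[0,0,0],[0,0,0],[0,0,0],[0,0,0],[0,0,0]]}}

```text
clock: 6.82
position: [0.452, -0.363, 0.0937]
tool_rot: [3.141, -0.001, 0.017]
force: [0.7, 0.6, 0.3]
grip_width: 0.0595
finger_force: 0.0
```

```bash
python3 plan.py 0.4507,-0.363,0.091,0.7
```

```text
now 6.8167 [ 0.452  -0.363   0.0937] [ 1.7997e+02 -5.0000e-02  1.0000e+00] F [0.7 0.6 0.3] w 0.0595 ff 0.0 q [ 0.17  0.72  0.6   1.85 -0.58  0.74 -0.46]
-> 0.4507,-0.363,0.091,0.7
  L [-0.013, -0.0, 0.027] rz 0.002
end [ 0.4507 -0.363   0.091 ] 0.76
```

>>> {"fn": "apply_moves", "kwargs": {"linear": [[-0.01,0,0],[-0.01,0,0],[-0.01,0,0],[-0.01,0,0],[-0.01,0,0]], "delta_rot": [[0,0,0],[0,0,0],[0,0,0],[0,0,0],[0,0,0]], "gripper": -1, "force": 50}}

```text
clock: 7.23
position: [0.4508, -0.3631, 0.0933]
tool_rot: [3.141, -0.0, 0.017]
force: [-0.0, 0.5, 5.8]
grip_width: 0.0274
finger_force: 49.7
```

>>> {"fn": "apply_moves", "kwargs": {"linear": [[0,0,0],[0,0,0],[0,0,0],[0,0,0],[0,0,0]], "delta_rot": [[0,0,0],[0,0,0],[0,0,0],[0,0,0],[0,0,0]]}}

```text
clock: 7.65
position: [0.4508, -0.3631, 0.0933]
tool_rot: [3.141, -0.0, 0.017]
force: [-0.2, -1.1, 5.7]
grip_width: 0.0274
finger_force: 49.7
```

```bash
python3 plan.py
```

```text
now 7.65 [ 0.4508 -0.3631  0.0933] [ 1.7997e+02 -3.0000e-02  9.8000e-01] F [-0.2 -1.1  5.7] w 0.0274 ff 49.7 q [ 0.17  0.72  0.6   1.86 -0.58  0.74 -0.46]
end [ 0.4508 -0.3631  0.0933] 0.98
```

```bash
python3 plan.py 0.4508,-0.3631,0.2,1 0.50,0,0.2,80 0.6159,0.3278,0.19,139.7
```

```text
now 7.65 [ 0.4508 -0.3631  0.0933] [ 1.7997e+02 -3.0000e-02  9.8000e-01] F [-0.2 -1.1  5.7] w 0.0274 ff 49.7 q [ 0.17  0.72  0.6   1.86 -0.58  0.74 -0.46]
-> 0.4508,-0.3631,0.2,1
  L [-0.0, -0.0, -0.533] rz -0.0
  L [-0.0, -0.0, -0.534] rz -0.0
-> 0.50,0,0.2,80
  L [0.138, -0.906, 0.0] rz -0.165
  L [0.437, -0.805, 0.0] rz -0.165
  L [0.684, -0.609, 0.0] rz -0.164
  L [0.849, -0.344, 0.0] rz -0.165
-> 0.6159,0.3278,0.19,139.7
  L [0.857, 0.144, 0.025] rz -0.124
  L [0.792, 0.359, 0.025] rz -0.124
  L [0.673, 0.551, 0.025] rz -0.125
  L [0.507, 0.706, 0.025] rz -0.124
end [0.6159 0.3278 0.19  ] 139.7
```

>>> {"fn": "apply_moves", "kwargs": {"linear": [[0,0,-0.08],[0,0,-0.2],[0,0,-0.32],[0,0,-0.44],[0,0,-0.54]], "delta_rot": [[0,0,0],[0,0,0],[0,0,0],[0,0,0],[0,0,0]]}}

```text
clock: 8.07
position: [0.4509, -0.363, 0.1489]
tool_rot: [3.141, -0.001, 0.017]
force: [0.0, -0.0, -0.8]
grip_width: 0.0274
finger_force: 49.3
```

>>> {"fn": "apply_moves", "kwargs": {"linear": [[0,0,-0.12],[0,0,-0.24],[0,0,-0.36],[0,0,-0.48],[0,0,-0.54]], "delta_rot": [[0,0,0],[0,0,0],[0,0,0],[0,0,0],[0,0,0]]}}

```text
clock: 8.48
position: [0.451, -0.3631, 0.2029]
tool_rot: [3.141, -0.001, 0.017]
force: [0.2, 0.6, -1.4]
grip_width: 0.0273
finger_force: 49.4
```

>>> {"fn": "apply_moves", "kwargs": {"linear": [[0.02,-0.14,0],[0.05,-0.33,0],[0.08,-0.52,0],[0.11,-0.71,0],[0.138,-0.906,0]], "delta_rot": [[0,0,-0.033],[0,0,-0.066],[0,0,-0.099],[0,0,-0.132],[0,0,-0.165]]}}

```text
clock: 8.9
position: [0.4629, -0.2712, 0.2012]
tool_rot: [-3.142, 0.0, 0.366]
force: [0.7, -0.3, -1.2]
grip_width: 0.0273
finger_force: 49.6
```

>>> {"fn": "apply_moves", "kwargs": {"linear": [[0.09,-0.16,0],[0.17,-0.32,0],[0.26,-0.48,0],[0.35,-0.64,0],[0.437,-0.805,0]], "delta_rot": [[0,0,-0.033],[0,0,-0.066],[0,0,-0.099],[0,0,-0.132],[0,0,-0.165]]}}

```text
clock: 9.32
position: [0.4752, -0.1804, 0.2012]
tool_rot: [3.142, 0.0, 0.712]
force: [-0.1, -0.1, -1.1]
grip_width: 0.0273
finger_force: 49.6
```

>>> {"fn": "apply_moves", "kwargs": {"linear": [[0.14,-0.12,0],[0.27,-0.24,0],[0.41,-0.37,0],[0.55,-0.49,0],[0.684,-0.609,0]], "delta_rot": [[0,0,-0.033],[0,0,-0.066],[0,0,-0.099],[0,0,-0.132],[0,0,-0.165]]}}

```text
clock: 9.73
position: [0.4878, -0.0889, 0.2011]
tool_rot: [3.142, -0.0, 1.06]
force: [1.0, 0.6, -1.9]
grip_width: 0.0276
finger_force: 49.6
```

>>> {"fn": "apply_moves", "kwargs": {"linear": [[0.17,-0.07,0],[0.34,-0.14,0],[0.51,-0.21,0],[0.68,-0.28,0],[0.849,-0.344,0]], "delta_rot": [[0,0,-0.033],[0,0,-0.066],[0,0,-0.099],[0,0,-0.132],[0,0,-0.165]]}}

```text
clock: 10.15
position: [0.4997, 0.0022, 0.201]
tool_rot: [-3.142, 0.0, 1.406]
force: [0.5, 0.8, -1.4]
grip_width: 0.0275
finger_force: 49.6
```

>>> {"fn": "apply_moves", "kwargs": {"linear": [[0.17,0.03,0.01],[0.34,0.06,0.01],[0.51,0.09,0.02],[0.69,0.12,0.02],[0.857,0.144,0.025]], "delta_rot": [[0,0,-0.025],[0,0,-0.05],[0,0,-0.075],[0,0,-0.1],[0,0,-0.124]]}}

```text
clock: 10.57
position: [0.5291, 0.0841, 0.1983]
tool_rot: [-3.142, 0.0, 1.664]
force: [0.6, 0.1, -1.2]
grip_width: 0.0276
finger_force: 49.6
```

>>> {"fn": "apply_moves", "kwargs": {"linear": [[0.16,0.07,0.01],[0.32,0.14,0.01],[0.48,0.22,0.02],[0.64,0.29,0.02],[0.792,0.359,0.025]], "delta_rot": [[0,0,-0.025],[0,0,-0.05],[0,0,-0.075],[0,0,-0.1],[0,0,-0.124]]}}

```text
clock: 10.98
position: [0.5576, 0.1662, 0.1959]
tool_rot: [-3.142, -0.0, 1.924]
force: [-0.2, -0.7, -1.2]
grip_width: 0.0276
finger_force: 49.6
```

>>> {"fn": "apply_moves", "kwargs": {"linear": [[0.13,0.11,0.01],[0.27,0.22,0.01],[0.4,0.33,0.02],[0.54,0.44,0.02],[0.673,0.551,0.025]], "delta_rot": [[0,0,-0.025],[0,0,-0.05],[0,0,-0.075],[0,0,-0.1],[0,0,-0.124]]}}

```text
clock: 11.4
position: [0.5863, 0.2482, 0.1933]
tool_rot: [-3.141, -0.0, 2.184]
force: [0.1, 0.8, -1.4]
grip_width: 0.0275
finger_force: 49.6
```

```bash
python3 plan.py 0.6159,0.3278,0.189,139.7
```

```text
now 11.4 [0.5863 0.2482 0.1933] [-1.7999e+02 -1.0000e-02  1.2512e+02] F [ 0.1  0.8 -1.4] w 0.0275 ff 49.6 q [-0.57  0.58  0.12  1.61 -0.08  0.95  0.19]
-> 0.6159,0.3278,0.189,139.7
  L [0.48, 0.7, 0.043] rz -0.122
end [0.6159 0.3277 0.189 ] 139.76
```

>>> {"fn": "apply_moves", "kwargs": {"linear": [[0.12,0.18,0.01],[0.24,0.35,0.02],[0.36,0.52,0.03],[0.44,0.65,0.04],[0.48,0.7,0.043]], "delta_rot": [[0,0,-0.025],[0,0,-0.05],[0,0,-0.08],[0,0,-0.11],[0,0,-0.122]]}}

```text
clock: 11.82
position: [0.616, 0.3288, 0.1884]
tool_rot: [3.141, -0.001, 2.441]
force: [0.4, 0.5, -0.8]
grip_width: 0.0273
finger_force: 49.6
```

>>> {"fn": "apply_moves", "kwargs": {"linear": [[0,0,0],[0,0,0],[0,0,0],[0,0,0],[0,0,0]], "delta_rot": [[0,0,0],[0,0,0],[0,0,0],[0,0,0],[0,0,0]]}}

```text
clock: 12.23
position: [0.6161, 0.3251, 0.1895]
tool_rot: [3.142, 0.0, 2.433]
force: [-0.8, -0.2, -1.7]
grip_width: 0.0272
finger_force: 49.6
```

```bash
python3 plan.py 0.6159,0.3278,0.189,139.7
python3 - <<'E'
from h import *
p,d=grab('side'); cv2.imwrite('pics/side2.png',cv2.resize(p[100:340,140:360],None,fx=2.4,fy=2.4)[:,:,::-1])
W=cloud('side',d); w=W[np.hypot(W[...,0]-.616,W[...,1]-.328)<.05]; n=w[(w[:,2]>.104)&(w[:,2]<.135)]
print('nose',n.min(0),n.max(0)); print(cv2.minAreaRect(n[:,:2].astype(np.float32)), np.sort(w[(w[:,2]>.08)][:,2])[:5])
E
```

```text
now 12.2333 [0.6161 0.3251 0.1895] [1.8000e+02 2.0000e-02 1.3939e+02] F [-0.8 -0.2 -1.7] w 0.0272 ff 49.6 q [-0.6   0.68  0.05  1.43 -0.04  1.03  0.32]
-> 0.6159,0.3278,0.189,139.7
  L [0.019, 0.019, 0.005] rz -0.003
end [0.6159 0.3278 0.189 ] 139.75
nose [0.58508825 0.31909615 0.10400327] [0.6493359  0.35786984 0.13498119]
((0.619849681854248, 0.33991286158561707), (0.028955932706594467, 0.06615082174539566), 78.3775863647461) [0.09990567 0.10154596 0.10171786 0.10185559 0.10208916]
```

View pics/side2.png

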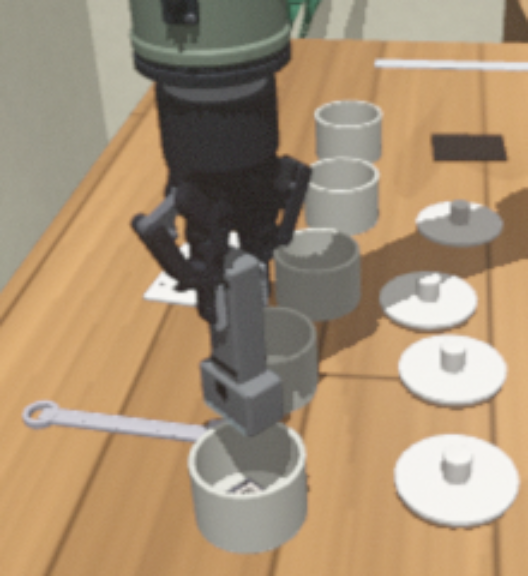

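The side crop shows the scanner upright in the gripper above cup 1, with the window at about 10 cm and the hinge label visible at (245,485). I hold it here.

>>> {"fn": "apply_moves", "kwargs": {"linear": [[0.01,0.01,0],[0.01,0.01,0],[0.01,0.01,0],[0.01,0.01,0],[0.01,0.01,0]], "delta_rot": [[0,0,0],[0,0,0],[0,0,0],[0,0,0],[0,0,0]]}}

```text
clock: 12.7
position: [0.6159, 0.3272, 0.1892]
tool_rot: [-3.142, 0.0, 2.434]
force: [-0.3, 0.2, -1.9]
grip_width: 0.0275
finger_force: 49.6
```

>>> {"fn": "apply_moves", "kwargs": {"linear": [[0,0,0],[0,0,0],[0,0,0],[0,0,0],[0,0,0]], "delta_rot": [[0,0,0],[0,0,0],[0,0,0],[0,0,0],[0,0,0]]}}

```text
clock: 13.12
position: [0.6159, 0.3272, 0.1892]
tool_rot: [-3.142, -0.0, 2.434]
force: [0.2, -0.9, -0.7]
grip_width: 0.0278
finger_force: 49.6
```

>>> {"fn": "apply_moves", "kwargs": {"linear": [[0,0,0],[0,0,0],[0,0,0],[0,0,0],[0,0,0]], "delta_rot": [[0,0,0],[0,0,0],[0,0,0],[0,0,0],[0,0,0]]}}

```text
clock: 13.53
position: [0.6159, 0.3272, 0.1892]
tool_rot: [3.142, -0.0, 2.434]
force: [0.7, -0.3, -1.3]
grip_width: 0.0274
finger_force: 49.6
```

>>> {"fn": "apply_moves", "kwargs": {"linear": [[0,0,0],[0,0,0],[0,0,0],[0,0,0],[0,0,0]], "delta_rot": [[0,0,0],[0,0,0],[0,0,0],[0,0,0],[0,0,0]]}}

```text
clock: 13.95
position: [0.6159, 0.3272, 0.1892]
tool_rot: [-3.142, 0.0, 2.434]
force: [-0.7, -0.7, -0.3]
grip_width: 0.0274
finger_force: 49.6
```

```bash
python3 plan.py 0.6281,0.1703,0.189,173
```

```text
now 13.95 [0.6159 0.3272 0.1892] [-180.      0.    139.47] F [-0.7 -0.7 -0.3] w 0.0274 ff 49.6 q [-0.61  0.68  0.05  1.43 -0.04  1.03  0.32]
-> 0.6281,0.1703,0.189,173
  L [-0.556, -0.557, 0.001] rz -0.14
  L [-0.372, -0.693, 0.001] rz -0.139
end [0.6281 0.1703 0.189 ] 172.95
```

>>> {"fn": "apply_moves", "kwargs": {"linear": [[-0.08,-0.08,0],[-0.19,-0.19,0],[-0.31,-0.31,0],[-0.43,-0.43,0],[-0.556,-0.557,0]], "delta_rot": [[0,0,-0.028],[0,0,-0.056],[0,0,-0.084],[0,0,-0.112],[0,0,-0.14]]}}

```text
clock: 14.37
position: [0.6219, 0.2482, 0.1892]
tool_rot: [3.142, 0.0, 2.731]
force: [-0.0, 0.4, -1.3]
grip_width: 0.0272
finger_force: 49.6
```

>>> {"fn": "apply_moves", "kwargs": {"linear": [[-0.1,-0.18,0],[-0.19,-0.36,0],[-0.28,-0.53,0],[-0.34,-0.64,0],[-0.372,-0.693,0]], "delta_rot": [[0,0,-0.034],[0,0,-0.068],[0,0,-0.102],[0,0,-0.13],[0,0,-0.139]]}}

```text
clock: 14.78
position: [0.6285, 0.1678, 0.1894]
tool_rot: [-3.141, 0.0, 3.02]
force: [0.0, 0.2, -0.4]
grip_width: 0.0274
finger_force: 49.7
```

>>> {"fn": "apply_moves", "kwargs": {"linear": [[0,0,0],[0,0,0],[0,0,0],[0,0,0],[0,0,0]], "delta_rot": [[0,0,0],[0,0,0],[0,0,0],[0,0,0],[0,0,0]]}}

```text
clock: 15.2
position: [0.628, 0.1712, 0.1892]
tool_rot: [3.141, -0.0, 3.019]
force: [0.2, -0.7, -1.6]
grip_width: 0.0276
finger_force: 49.6
```

>>> {"fn": "apply_moves", "kwargs": {"linear": [[0,0,0],[0,0,0],[0,0,0],[0,0,0],[0,0,0]], "delta_rot": [[0,0,0],[0,0,0],[0,0,0],[0,0,0],[0,0,0]]}}

```text
clock: 15.62
position: [0.6281, 0.1704, 0.1892]
tool_rot: [-3.142, 0.0, 3.018]
force: [0.1, 0.2, -2.1]
grip_width: 0.0276
finger_force: 49.6
```

>>> {"fn": "apply_moves", "kwargs": {"linear": [[0,0,0],[0,0,0],[0,0,0],[0,0,0],[0,0,0]], "delta_rot": [[0,0,0],[0,0,0],[0,0,0],[0,0,0],[0,0,0]]}}

```text
clock: 16.03
position: [0.6281, 0.1703, 0.1892]
tool_rot: [-3.142, 0.0, 3.018]
force: [0.3, 0.3, -0.9]
grip_width: 0.0274
finger_force: 49.6
```

>>> {"fn": "apply_moves", "kwargs": {"linear": [[0,0,0],[0,0,0],[0,0,0],[0,0,0],[0,0,0]], "delta_rot": [[0,0,0],[0,0,0],[0,0,0],[0,0,0],[0,0,0]]}}

```text
clock: 16.45
position: [0.6281, 0.1703, 0.1892]
tool_rot: [-3.142, 0.0, 3.019]
force: [0.3, 0.1, -1.6]
grip_width: 0.0275
finger_force: 49.6
```

>>> {"fn": "apply_moves", "kwargs": {"linear": [[0,0,0],[0,0,0],[0,0,0],[0,0,0],[0,0,0]], "delta_rot": [[0,0,0],[0,0,0],[0,0,0],[0,0,0],[0,0,0]]}}

```text
clock: 16.87
position: [0.6281, 0.1704, 0.1892]
tool_rot: [-3.142, -0.0, 3.019]
force: [0.6, -0.1, -1.5]
grip_width: 0.0276
finger_force: 49.6
```

```bash
python3 plan.py 0.5973,-0.1572,0.189,34.7
```

```text
now 16.8667 [0.6281 0.1704 0.1892] [-180.     -0.    172.95] F [ 0.6 -0.1 -1.5] w 0.0276 ff 49.6 q [-0.3   0.61 -0.09  1.56  0.06  0.97  1.04]
-> 0.5973,-0.1572,0.189,34.7
  L [-0.019, -0.658, 0.0] rz 0.23
  L [-0.322, -0.574, 0.001] rz 0.231
  L [-0.552, -0.358, 0.0] rz 0.23
  L [-0.655, -0.062, 0.001] rz 0.231
  L [-0.609, 0.25, 0.0] rz 0.23
end [ 0.5973 -0.1573  0.189 ] 34.71
```

>>> {"fn": "apply_moves", "kwargs": {"linear": [[0,-0.1,0],[-0.01,-0.23,0],[-0.01,-0.37,0],[-0.02,-0.51,0],[-0.019,-0.658,0]], "delta_rot": [[0,0,0.046],[0,0,0.092],[0,0,0.138],[0,0,0.184],[0,0,0.23]]}}

```text
clock: 17.28
position: [0.622, 0.1043, 0.1893]
tool_rot: [3.141, 0.0, 2.532]
force: [0.6, 0.3, -1.3]
grip_width: 0.0275
finger_force: 49.5
```

>>> {"fn": "apply_moves", "kwargs": {"linear": [[-0.06,-0.11,0],[-0.13,-0.23,0],[-0.19,-0.34,0],[-0.26,-0.46,0],[-0.322,-0.574,0]], "delta_rot": [[0,0,0.046],[0,0,0.092],[0,0,0.138],[0,0,0.184],[0,0,0.23]]}}

```text
clock: 17.7
position: [0.6157, 0.0386, 0.1893]
tool_rot: [3.141, 0.0, 2.05]
force: [0.9, -0.5, -1.4]
grip_width: 0.0277
finger_force: 49.5
```

>>> {"fn": "apply_moves", "kwargs": {"linear": [[-0.11,-0.07,0],[-0.22,-0.14,0],[-0.33,-0.21,0],[-0.44,-0.29,0],[-0.552,-0.358,0]], "delta_rot": [[0,0,0.046],[0,0,0.092],[0,0,0.138],[0,0,0.184],[0,0,0.23]]}}

```text
clock: 18.12
position: [0.6096, -0.0268, 0.1893]
tool_rot: [3.141, -0.0, 1.569]
force: [-0.3, 0.2, -1.5]
grip_width: 0.0274
finger_force: 49.5
```

>>> {"fn": "apply_moves", "kwargs": {"linear": [[-0.13,-0.01,0],[-0.26,-0.02,0],[-0.39,-0.04,0],[-0.52,-0.05,0],[-0.655,-0.062,0]], "delta_rot": [[0,0,0.046],[0,0,0.092],[0,0,0.138],[0,0,0.184],[0,0,0.231]]}}

```text
clock: 18.53
position: [0.6037, -0.0922, 0.1893]
tool_rot: [3.142, -0.0, 1.085]
force: [0.4, -0.3, -1.4]
grip_width: 0.0275
finger_force: 49.5
```

>>> {"fn": "apply_moves", "kwargs": {"linear": [[-0.14,0.06,0],[-0.28,0.12,0],[-0.42,0.18,0],[-0.54,0.22,0],[-0.609,0.25,0]], "delta_rot": [[0,0,0.05],[0,0,0.105],[0,0,0.16],[0,0,0.21],[0,0,0.231]]}}

```text
clock: 18.95
position: [0.5974, -0.1588, 0.1893]
tool_rot: [3.141, 0.0, 0.599]
force: [0.1, -0.3, -0.8]
grip_width: 0.0275
finger_force: 49.5
```

>>> {"fn": "apply_moves", "kwargs": {"linear": [[0,0,0],[0,0,0],[0,0,0],[0,0,0],[0,0,0]], "delta_rot": [[0,0,0],[0,0,0],[0,0,0],[0,0,0],[0,0,0]]}}

```text
clock: 19.37
position: [0.5979, -0.1566, 0.1892]
tool_rot: [-3.141, -0.0, 0.608]
force: [-0.2, -0.4, -1.0]
grip_width: 0.0276
finger_force: 49.5
```

>>> {"fn": "apply_moves", "kwargs": {"linear": [[0,0,0],[0,0,0],[0,0,0],[0,0,0],[0,0,0]], "delta_rot": [[0,0,0],[0,0,0],[0,0,0],[0,0,0],[0,0,0]]}}

```text
clock: 19.78
position: [0.5977, -0.1573, 0.1892]
tool_rot: [-3.142, 0.0, 0.606]
force: [0.5, 0.1, -0.8]
grip_width: 0.0276
finger_force: 49.5
```

>>> {"fn": "apply_moves", "kwargs": {"linear": [[0,0,0],[0,0,0],[0,0,0],[0,0,0],[0,0,0]], "delta_rot": [[0,0,0],[0,0,0],[0,0,0],[0,0,0],[0,0,0]]}}

```text
clock: 20.2
position: [0.5977, -0.1574, 0.1892]
tool_rot: [3.142, 0.0, 0.606]
force: [0.3, -0.7, -0.6]
grip_width: 0.0274
finger_force: 49.5
```

>>> {"fn": "apply_moves", "kwargs": {"linear": [[0,0,0],[0,0,0],[0,0,0],[0,0,0],[0,0,0]], "delta_rot": [[0,0,0],[0,0,0],[0,0,0],[0,0,0],[0,0,0]]}}

```text
clock: 20.62
position: [0.5977, -0.1573, 0.1892]
tool_rot: [3.142, -0.0, 0.606]
force: [0.5, -0.0, -1.5]
grip_width: 0.0277
finger_force: 49.5
```

>>> {"fn": "apply_moves", "kwargs": {"linear": [[0,0,0],[0,0,0],[0,0,0],[0,0,0],[0,0,0]], "delta_rot": [[0,0,0],[0,0,0],[0,0,0],[0,0,0],[0,0,0]]}}

```text
clock: 21.03
position: [0.5977, -0.1573, 0.1892]
tool_rot: [3.142, 0.0, 0.606]
force: [0.0, 0.8, -2.4]
grip_width: 0.0276
finger_force: 49.5
```

```bash
python3 plan.py 0.6068,-0.332,0.189,81.3
```

```text
now 21.0333 [ 0.5977 -0.1573  0.1892] [180.     0.    34.71] F [ 0.   0.8 -2.4] w 0.0276 ff 49.5 q [-0.2   0.62  0.55  1.68 -0.38  0.95 -0.47]
-> 0.6068,-0.332,0.189,81.3
  L [-0.46, 0.744, 0.001] rz -0.194
  L [-0.717, 0.501, 0.001] rz -0.194
end [ 0.6068 -0.332   0.189 ] 81.27
```

>>> {"fn": "apply_moves", "kwargs": {"linear": [[-0.07,0.11,0],[-0.16,0.25,0],[-0.26,0.42,0],[-0.36,0.58,0],[-0.46,0.744,0]], "delta_rot": [[0,0,-0.039],[0,0,-0.078],[0,0,-0.116],[0,0,-0.155],[0,0,-0.194]]}}

```text
clock: 21.45
position: [0.6023, -0.2455, 0.1892]
tool_rot: [3.142, 0.0, 1.016]
force: [0.3, -0.0, -1.1]
grip_width: 0.0276
finger_force: 49.6
```

>>> {"fn": "apply_moves", "kwargs": {"linear": [[-0.17,0.12,0],[-0.34,0.24,0],[-0.51,0.36,0],[-0.64,0.45,0],[-0.717,0.501,0]], "delta_rot": [[0,0,-0.045],[0,0,-0.09],[0,0,-0.135],[0,0,-0.175],[0,0,-0.194]]}}

```text
clock: 21.87
position: [0.6061, -0.3345, 0.1891]
tool_rot: [-3.142, 0.001, 1.421]
force: [0.1, -0.6, -1.9]
grip_width: 0.0277
finger_force: 49.6
```

>>> {"fn": "apply_moves", "kwargs": {"linear": [[0,0,0],[0,0,0],[0,0,0],[0,0,0],[0,0,0]], "delta_rot": [[0,0,0],[0,0,0],[0,0,0],[0,0,0],[0,0,0]]}}

```text
clock: 22.28
position: [0.6071, -0.331, 0.1893]
tool_rot: [-3.142, -0.0, 1.419]
force: [-0.6, -0.3, -1.5]
grip_width: 0.0272
finger_force: 49.7
```

>>> {"fn": "apply_moves", "kwargs": {"linear": [[0,0,0],[0,0,0],[0,0,0],[0,0,0],[0,0,0]], "delta_rot": [[0,0,0],[0,0,0],[0,0,0],[0,0,0],[0,0,0]]}}

```text
clock: 22.7
position: [0.6068, -0.332, 0.1892]
tool_rot: [-3.142, 0.0, 1.418]
force: [0.7, 0.0, -1.1]
grip_width: 0.0273
finger_force: 49.7
```

>>> {"fn": "apply_moves", "kwargs": {"linear": [[0,0,0],[0,0,0],[0,0,0],[0,0,0],[0,0,0]], "delta_rot": [[0,0,0],[0,0,0],[0,0,0],[0,0,0],[0,0,0]]}}

```text
clock: 23.12
position: [0.6067, -0.332, 0.1892]
tool_rot: [-3.142, 0.0, 1.418]
force: [-0.4, 0.6, -0.9]
grip_width: 0.0274
finger_force: 49.7
```

>>> {"fn": "apply_moves", "kwargs": {"linear": [[0,0,0],[0,0,0],[0,0,0],[0,0,0],[0,0,0]], "delta_rot": [[0,0,0],[0,0,0],[0,0,0],[0,0,0],[0,0,0]]}}

```text
clock: 23.53
position: [0.6068, -0.332, 0.1892]
tool_rot: [3.142, 0.0, 1.418]
force: [-0.2, 0.0, -1.6]
grip_width: 0.0275
finger_force: 49.7
```

>>> {"fn": "apply_moves", "kwargs": {"linear": [[0,0,0],[0,0,0],[0,0,0],[0,0,0],[0,0,0]], "delta_rot": [[0,0,0],[0,0,0],[0,0,0],[0,0,0],[0,0,0]]}}

```text
clock: 23.95
position: [0.6068, -0.332, 0.1892]
tool_rot: [3.142, 0.0, 1.418]
force: [-0.0, -0.4, -0.8]
grip_width: 0.0274
finger_force: 49.7
```

```bash
python3 plan.py 0.4508,-0.3631,0.189,1 0.4508,-0.3631,0.098,1
```

```text
now 23.95 [ 0.6068 -0.332   0.1892] [180.     0.    81.27] F [-0.  -0.4 -0.8] w 0.0274 ff 49.7 q [ 0.22  0.7   0.32  1.46 -0.24  1.03  0.45]
-> 0.4508,-0.3631,0.189,1
  L [-0.181, -0.498, 0.001] rz 0.223
  L [-0.386, -0.363, 0.001] rz 0.223
  L [-0.509, -0.15, 0.0] rz 0.223
-> 0.4508,-0.3631,0.098,1
  L [0.0, -0.0, 0.91] rz -0.0
end [ 0.4508 -0.3631  0.098 ] 0.99
```

>>> {"fn": "apply_moves", "kwargs": {"linear": [[-0.03,-0.08,0],[-0.06,-0.18,0],[-0.1,-0.28,0],[-0.14,-0.39,0],[-0.181,-0.498,0]], "delta_rot": [[0,0,0.045],[0,0,0.089],[0,0,0.134],[0,0,0.178],[0,0,0.223]]}}

```text
clock: 24.37
position: [0.5543, -0.3424, 0.1893]
tool_rot: [3.141, -0.0, 0.947]
force: [0.1, -0.1, -1.5]
grip_width: 0.0271
finger_force: 49.6
```

>>> {"fn": "apply_moves", "kwargs": {"linear": [[-0.08,-0.07,0],[-0.15,-0.15,0],[-0.23,-0.22,0],[-0.31,-0.29,0],[-0.386,-0.363,0]], "delta_rot": [[0,0,0.045],[0,0,0.089],[0,0,0.134],[0,0,0.178],[0,0,0.223]]}}

```text
clock: 24.78
position: [0.5024, -0.3528, 0.1893]
tool_rot: [3.141, -0.0, 0.48]
force: [0.1, 1.2, -0.9]
grip_width: 0.0274
finger_force: 49.6
```

>>> {"fn": "apply_moves", "kwargs": {"linear": [[-0.11,-0.03,0],[-0.23,-0.07,0],[-0.35,-0.11,0],[-0.45,-0.13,0],[-0.509,-0.15,0]], "delta_rot": [[0,0,0.05],[0,0,0.1],[0,0,0.15],[0,0,0.2],[0,0,0.223]]}}

```text
clock: 25.2
position: [0.4498, -0.3635, 0.1894]
tool_rot: [3.141, -0.0, 0.01]
force: [-0.1, -0.6, -0.8]
grip_width: 0.0275
finger_force: 49.6
```

>>> {"fn": "apply_moves", "kwargs": {"linear": [[0,0,0],[0,0,0],[0,0,0],[0,0,0],[0,0,0]], "delta_rot": [[0,0,0],[0,0,0],[0,0,0],[0,0,0],[0,0,0]]}}

```text
clock: 25.62
position: [0.4512, -0.363, 0.1892]
tool_rot: [-3.142, -0.0, 0.019]
force: [0.0, 0.3, -1.8]
grip_width: 0.0274
finger_force: 49.6
```

>>> {"fn": "apply_moves", "kwargs": {"linear": [[0,0,0.15],[0,0,0.33],[0,0,0.51],[0,0,0.67],[0,0,0.8]], "delta_rot": [[0,0,0],[0,0,0],[0,0,0],[0,0,0],[0,0,0]]}}

```text
clock: 26.03
position: [0.4508, -0.3628, 0.108]
tool_rot: [-3.141, 0.0, 0.018]
force: [0.6, -0.2, -1.4]
grip_width: 0.0277
finger_force: 49.7
```

>>> {"fn": "apply_moves", "kwargs": {"linear": [[0,0,0.04],[0,0,0.08],[0,0,0.1],[0,0,0.1],[0,0,0.1]], "delta_rot": [[0,0,0],[0,0,0],[0,0,0],[0,0,0],[0,0,0]]}}

```text
clock: 26.45
position: [0.451, -0.3633, 0.0998]
tool_rot: [3.141, -0.001, 0.017]
force: [0.3, 0.1, -1.0]
grip_width: 0.0272
finger_force: 49.5
```

```bash
python3 plan.py 0.4508,-0.3631,0.0935,1
```

```text
now 26.45 [ 0.451  -0.3633  0.0998] [ 1.7998e+02 -4.0000e-02  9.9000e-01] F [ 0.3  0.1 -1. ] w 0.0272 ff 49.5 q [ 0.17  0.72  0.61  1.85 -0.58  0.76 -0.46]
-> 0.4508,-0.3631,0.0935,1
  L [-0.002, -0.002, 0.063] rz -0.0
end [ 0.4508 -0.3631  0.0935] 0.99
```

>>> {"fn": "apply_moves", "kwargs": {"linear": [[0,0,0.012],[0,0,0.024],[0,0,0.036],[0,0,0.048],[0,0,0.06]], "delta_rot": [[0,0,0],[0,0,0],[0,0,0],[0,0,0],[0,0,0]]}}

```text
clock: 26.87
position: [0.4509, -0.3632, 0.0932]
tool_rot: [3.141, -0.0, 0.017]
force: [-2.6, -1.0, 27.8]
grip_width: 0.0274
finger_force: 53.6
```

>>> {"fn": "apply_moves", "kwargs": {"linear": [[0,0,0.002],[0,0,0.004],[0,0,0.005],[0,0,0.005],[0,0,0.005]], "delta_rot": [[0,0,0],[0,0,0],[0,0,0],[0,0,0],[0,0,0]]}}

```text
clock: 27.28
position: [0.4509, -0.3633, 0.0933]
tool_rot: [3.141, -0.001, 0.017]
force: [-1.6, 2.4, 10.3]
grip_width: 0.0275
finger_force: 51.3
```

```bash
python3 plan.py
```

```text
now 27.2833 [ 0.4509 -0.3633  0.0933] [ 1.7999e+02 -4.0000e-02  9.8000e-01] F [-1.6  2.4 10.3] w 0.0275 ff 51.3 q [ 0.17  0.73  0.6   1.86 -0.59  0.74 -0.45]
end [ 0.4509 -0.3633  0.0933] 0.98
```

>>> {"fn": "apply_moves", "kwargs": {"linear": [[0,0,0],[0,0,0],[0,0,0],[0,0,0],[0,0,0]], "delta_rot": [[0,0,0],[0,0,0],[0,0,0],[0,0,0],[0,0,0]], "gripper": 0.4}}

```text
clock: 27.7
position: [0.4508, -0.3631, 0.0926]
tool_rot: [3.142, 0.0, 0.017]
force: [-0.3, 0.7, 0.7]
grip_width: 0.0597
finger_force: 0.0
```

>>> {"fn": "apply_moves", "kwargs": {"linear": [[0,0,-0.05],[0,0,-0.15],[0,0,-0.3],[0,0,-0.45],[0,0,-0.6]], "delta_rot": [[0,0,0],[0,0,0],[0,0,0],[0,0,0],[0,0,0]]}}

```text
clock: 28.12
position: [0.4507, -0.3633, 0.1542]
tool_rot: [3.141, -0.0, 0.017]
force: [0.4, 0.0, 0.7]
grip_width: 0.0595
finger_force: 0.0
```

>>> {"fn": "apply_moves", "kwargs": {"linear": [[0,0,-0.12],[0,0,-0.24],[0,0,-0.36],[0,0,-0.48],[0,0,-0.6]], "delta_rot": [[0,0,0],[0,0,0],[0,0,0],[0,0,0],[0,0,0]]}}

```text
clock: 28.53
position: [0.4507, -0.3631, 0.2138]
tool_rot: [-3.142, 0.0, 0.017]
force: [0.5, 0.3, -0.5]
grip_width: 0.0594
finger_force: 0.0
```

```bash
cat > look.py <<'E'
import sys; from meas import *
p,d=grab('top',sys.argv[1]); W=cloud('top',d)
x,y,z=W[...,0],W[...,1],W[...,2]
box=(x>.38)&(x<.70)&(abs(y)<.45)&(z<.2)
white=p.min(2)>120
# covers: knob tops on table (z~.038) or seated (z~.088)
for nm,lo,hi in (('knob-table',.033,.043),('knob-seated',.082,.095)):
    for m,st,ce in comps(box&white&(z>lo)&(z<hi),40):
        (c,r)=cv2.minEnclosingCircle(W[m][:,:2].astype(np.float32)); 
        if r<.02: print(nm,np.round(c,4),round(r,4),st[4],'z',np.median(W[m][:,2]).round(4))
for k,(u,v) in enumerate([(112,222),(184,212),(256,217),(336,213),(416,202)],1):
    w=W[v-32:v+32,u-32:u+32].reshape(-1,3); r=w[(w[:,2]>.054)&(w[:,2]<.063)]
    if len(r)>150: c,R=circ(r); print('cup',k,c.round(4),R.round(4),len(r))
    r=w[(w[:,2]>.063)&(w[:,2]<.07)]
    if len(r)>300:
        c,R=cv2.minEnclosingCircle(r[:,:2].astype(np.float32)); q=np.linalg.lstsq(np.c_[r[:,:2]-c,np.ones(len(r))],r[:,2],rcond=None)[0]; print('disc on',k,np.round(c,4),round(R,4),'tilt',np.degrees(q[:2]).round(2),'z',q[2].round(4))
w=W[240:310,400:480]; n=w[(w[...,2]>.03)&(w[...,2]<.055)]
if len(n)>50: print('nose',[np.round(a,4) for a in cv2.minAreaRect(n[:,:2].astype(np.float32))])
E
python3 look.py top3.png; python3 plan.py
```

```text
knob-table [0.4881 0.0296] 0.0119 97 z 0.0383
knob-table [ 0.4575 -0.1319] 0.0114 97 z 0.0378
knob-table [0.4611 0.1433] 0.0116 100 z 0.0381
knob-table [0.4558 0.2873] 0.0127 103 z 0.0377
cup 1 [0.6169 0.3262] 0.0425 311
cup 2 [0.6298 0.1686] 0.0425 300
cup 3 [0.6043 0.0173] 0.0425 289
cup 4 [ 0.5982 -0.1553] 0.0425 299
cup 5 [ 0.6082 -0.3338] 0.0426 304
nose [array([ 0.4509, -0.3629]), array([0.0596, 0.0341]), np.float64(0.8273)]
now 28.5833 [ 0.4513 -0.3638  0.2159] [ 1.7992e+02 -1.1000e-01  9.7000e-01] F [ 1.4 -0.8  3. ] w 0.0595 ff 0.0 q [ 0.08  0.57  0.73  1.77 -0.46  0.98 -0.56]
end [ 0.4513 -0.3638  0.2159] 0.97
```

View pics/top3.png

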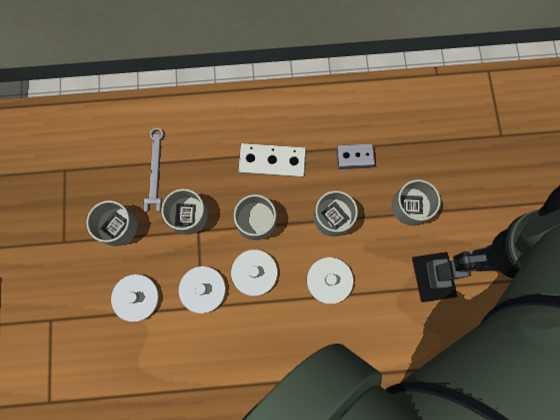

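The scanner is back upright on its pad at (437,272). All the covers and cups are where they were. First cover: (0.4575, -0.132) to cup 5.

```bash
python3 plan.py 0.4575,-0.132,0.17,90 0.4575,-0.132,0.06,90 0.4575,-0.132,0.0185,90
```

```text
now 28.5833 [ 0.4513 -0.3638  0.2159] [ 1.7992e+02 -1.1000e-01  9.7000e-01] F [ 1.4 -0.8  3. ] w 0.0595 ff 0.0 q [ 0.08  0.57  0.73  1.77 -0.46  0.98 -0.56]
-> 0.4575,-0.132,0.17,90
  L [0.034, -0.772, 0.153] rz -0.247
  L [0.411, -0.654, 0.153] rz -0.247
  L [0.682, -0.366, 0.153] rz -0.248
-> 0.4575,-0.132,0.06,90
  L [-0.0, 0.0, 0.55] rz 0.0
  L [-0.0, 0.0, 0.55] rz 0.0
-> 0.4575,-0.132,0.0185,90
  L [-0.0, 0.0, 0.415] rz 0.0
end [ 0.4575 -0.132   0.0185] 90.01
```

>>> {"fn": "apply_moves", "kwargs": {"linear": [[0.01,-0.15,0.03],[0.01,-0.31,0.06],[0.02,-0.46,0.09],[0.03,-0.62,0.12],[0.034,-0.772,0.153]], "delta_rot": [[0,0,-0.049],[0,0,-0.099],[0,0,-0.148],[0,0,-0.198],[0,0,-0.247]], "gripper": 0.18}}

```text
clock: 29.0
position: [0.4529, -0.285, 0.1975]
tool_rot: [3.142, -0.0, 0.54]
force: [1.3, -0.7, -0.2]
grip_width: 0.0507
finger_force: 0.0
```

>>> {"fn": "apply_moves", "kwargs": {"linear": [[0.08,-0.13,0.03],[0.16,-0.26,0.06],[0.25,-0.39,0.09],[0.33,-0.52,0.12],[0.411,-0.654,0.153]], "delta_rot": [[0,0,-0.049],[0,0,-0.099],[0,0,-0.148],[0,0,-0.198],[0,0,-0.247]]}}

```text
clock: 29.42
position: [0.4549, -0.208, 0.1823]
tool_rot: [3.141, 0.0, 1.057]
force: [0.3, -0.1, -0.6]
grip_width: 0.0501
finger_force: 0.0
```

>>> {"fn": "apply_moves", "kwargs": {"linear": [[0.16,-0.09,0.04],[0.32,-0.17,0.07],[0.48,-0.26,0.11],[0.61,-0.33,0.14],[0.682,-0.366,0.153]], "delta_rot": [[0,0,-0.055],[0,0,-0.11],[0,0,-0.165],[0,0,-0.22],[0,0,-0.248]]}}

```text
clock: 29.83
position: [0.4568, -0.1296, 0.1667]
tool_rot: [-3.141, -0.0, 1.58]
force: [0.6, -0.2, -0.1]
grip_width: 0.0504
finger_force: 0.0
```

>>> {"fn": "apply_moves", "kwargs": {"linear": [[0,0,0.1],[0,0,0.2],[0,0,0.32],[0,0,0.44],[0,0,0.55]], "delta_rot": [[0,0,0],[0,0,0],[0,0,0],[0,0,0],[0,0,0]]}}

```text
clock: 30.25
position: [0.4565, -0.1323, 0.1104]
tool_rot: [-3.141, 0.001, 1.567]
force: [0.5, 0.9, 0.6]
grip_width: 0.0502
finger_force: 0.0
```

>>> {"fn": "apply_moves", "kwargs": {"linear": [[0,0,0.12],[0,0,0.25],[0,0,0.38],[0,0,0.48],[0,0,0.55]], "delta_rot": [[0,0,0],[0,0,0],[0,0,0],[0,0,0],[0,0,0]]}}

```text
clock: 30.67
position: [0.4562, -0.132, 0.0553]
tool_rot: [-3.14, 0.0, 1.569]
force: [1.0, -0.1, -0.1]
grip_width: 0.0501
finger_force: 0.0
```

>>> {"fn": "apply_moves", "kwargs": {"linear": [[0,0,0],[0,0,0],[0,0,0],[0,0,0],[0,0,0]], "delta_rot": [[0,0,0],[0,0,0],[0,0,0],[0,0,0],[0,0,0]]}}

```text
clock: 31.08
position: [0.4573, -0.1314, 0.0573]
tool_rot: [3.141, 0.0, 1.571]
force: [0.4, -0.1, -0.4]
grip_width: 0.0501
finger_force: 0.0
```

```bash
python3 plan.py 0.4575,-0.132,0.0185,90
python3 - <<'E'
from h import *
p,d=grab('side'); cv2.imwrite('pics/side4.png',cv2.resize(p[120:270,240:420],None,fx=3,fy=3)[:,:,::-1])
E
```

```text
now 31.0833 [ 0.4573 -0.1314  0.0573] [1.7995e+02 1.0000e-02 9.0020e+01] F [ 0.4 -0.1 -0.4] w 0.0501 ff 0.0 q [ 0.    0.59  0.2   2.12 -0.26  0.45  0.41]
-> 0.4575,-0.132,0.0185,90
  L [-0.006, 0.002, 0.388] rz 0.0
end [ 0.4575 -0.132   0.0185] 90.02
```

View pics/side4.png

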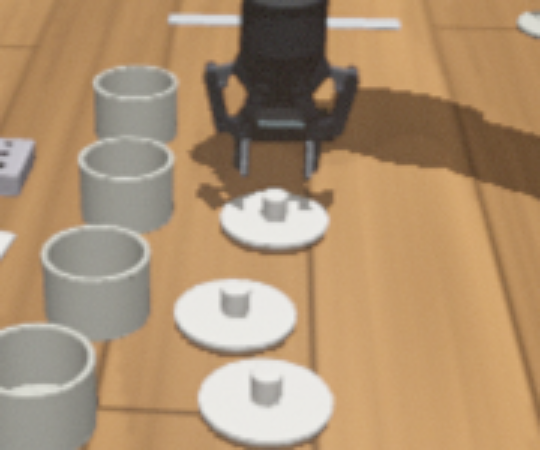

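The side crop shows the fingers straddling the knob at (275,205). I lower and grip.

>>> {"fn": "apply_moves", "kwargs": {"linear": [[0,0,0.08],[0,0,0.17],[0,0,0.26],[0,0,0.34],[0,0,0.385]], "delta_rot": [[0,0,0],[0,0,0],[0,0,0],[0,0,0],[0,0,0]]}}

```text
clock: 31.55
position: [0.4563, -0.1312, 0.0168]
tool_rot: [-3.14, -0.0, 1.571]
force: [-0.0, -0.1, 0.2]
grip_width: 0.05
finger_force: 0.0
```

>>> {"fn": "apply_moves", "kwargs": {"linear": [[0,0,0],[0,0,0],[0,0,0],[0,0,0],[0,0,0]], "delta_rot": [[0,0,0],[0,0,0],[0,0,0],[0,0,0],[0,0,0]]}}

```text
clock: 31.97
position: [0.4572, -0.1313, 0.0186]
tool_rot: [3.141, 0.0, 1.571]
force: [-0.3, -0.3, -0.5]
grip_width: 0.0504
finger_force: 0.0
```

>>> {"fn": "apply_moves", "kwargs": {"linear": [[0,0,0],[0,0,0],[0,0,0],[0,0,0],[0,0,0]], "delta_rot": [[0,0,0],[0,0,0],[0,0,0],[0,0,0],[0,0,0]], "gripper": -1, "force": 30}}

```text
clock: 32.38
position: [0.457, -0.1313, 0.0186]
tool_rot: [3.141, -0.0, 1.571]
force: [-1.4, 1.4, 7.4]
grip_width: 0.0229
finger_force: 29.1
```

>>> {"fn": "apply_moves", "kwargs": {"linear": [[0,0,0],[0,0,0],[0,0,0],[0,0,0],[0,0,0]], "delta_rot": [[0,0,0],[0,0,0],[0,0,0],[0,0,0],[0,0,0]]}}

```text
clock: 32.8
position: [0.4571, -0.1313, 0.0186]
tool_rot: [3.141, -0.0, 1.571]
force: [-1.2, 1.0, 7.3]
grip_width: 0.0228
finger_force: 29.1
```

```bash
python3 plan.py 0.46,-0.132,0.11,90 0.6082,-0.3338,0.11,90 0.6082,-0.3338,0.075,90
```

```text
now 32.8 [ 0.4571 -0.1313  0.0186] [179.98  -0.    90.03] F [-1.2  1.   7.3] w 0.0228 ff 29.1 q [ 0.03  0.67  0.16  2.13 -0.29  0.36  0.43]
-> 0.46,-0.132,0.11,90
  L [-0.007, 0.029, -0.914] rz 0.0
-> 0.6082,-0.3338,0.11,90
  L [-0.673, 0.494, -0.0] rz 0.0
  L [-0.673, 0.494, -0.0] rz 0.0
  L [-0.673, 0.493, -0.0] rz 0.0
-> 0.6082,-0.3338,0.075,90
  L [0.0, 0.0, 0.35] rz 0.0
end [ 0.6082 -0.3338  0.075 ] 90.03
```

>>> {"fn": "apply_moves", "kwargs": {"linear": [[0,0,-0.08],[0,0,-0.26],[0,0,-0.48],[0,0,-0.7],[0,0,-0.914]], "delta_rot": [[0,0,0],[0,0,0],[0,0,0],[0,0,0],[0,0,0]]}}

```text
clock: 33.22
position: [0.4567, -0.1313, 0.1112]
tool_rot: [-3.142, -0.0, 1.571]
force: [-0.2, -0.3, -0.3]
grip_width: 0.0226
finger_force: 29.6
```

>>> {"fn": "apply_moves", "kwargs": {"linear": [[-0.08,0.08,0],[-0.21,0.18,0],[-0.36,0.29,0],[-0.51,0.41,0],[-0.67,0.523,0]], "delta_rot": [[0,0,0],[0,0,0],[0,0,0],[0,0,0],[0,0,0]]}}

```text
clock: 33.63
position: [0.5099, -0.1989, 0.1099]
tool_rot: [3.141, -0.0, 1.572]
force: [-0.4, -0.5, -0.7]
grip_width: 0.0225
finger_force: 29.6
```

>>> {"fn": "apply_moves", "kwargs": {"linear": [[-0.14,0.1,0],[-0.27,0.2,0],[-0.4,0.29,0],[-0.54,0.39,0],[-0.673,0.494,0]], "delta_rot": [[0,0,0],[0,0,0],[0,0,0],[0,0,0],[0,0,0]]}}

```text
clock: 34.05
position: [0.5589, -0.2665, 0.1097]
tool_rot: [-3.141, -0.0, 1.571]
force: [0.2, -0.1, -1.1]
grip_width: 0.023
finger_force: 29.6
```

>>> {"fn": "apply_moves", "kwargs": {"linear": [[-0.14,0.11,0],[-0.29,0.22,0],[-0.45,0.34,0],[-0.59,0.44,0],[-0.68,0.493,0]], "delta_rot": [[0,0,0],[0,0,0],[0,0,0],[0,0,0],[0,0,0]]}}

```text
clock: 34.47
position: [0.6086, -0.3351, 0.1095]
tool_rot: [-3.141, 0.0, 1.571]
force: [0.1, -0.6, -0.4]
grip_width: 0.0226
finger_force: 29.6
```

>>> {"fn": "apply_moves", "kwargs": {"linear": [[0,0,0],[0,0,0],[0,0,0],[0,0,0],[0,0,0]], "delta_rot": [[0,0,0],[0,0,0],[0,0,0],[0,0,0],[0,0,0]]}}

```text
clock: 34.88
position: [0.608, -0.3328, 0.1099]
tool_rot: [3.142, -0.0, 1.572]
force: [-0.0, 0.2, 0.3]
grip_width: 0.0228
finger_force: 29.7
```

```bash
python3 plan.py 0.6082,-0.3338,0.082,90
python3 - <<'E'
from meas import *
p,d=grab('top'); W=cloud('top',d)
for n in ('top','side'):
    if n=='side': p,d=grab('side'); W=cloud('side',d); cv2.imwrite('pics/side5.png',cv2.resize(p[100:250,220:400],None,fx=3,fy=3)[:,:,::-1])
    w=W[np.hypot(W[...,0]-.608,W[...,1]+.334)<.06]; r=w[(w[:,2]>.092)&(w[:,2]<.112)]
    print(n,len(r), np.percentile(r,[1,50,99],axis=0).round(4) if len(r) else '')
E
```

```text
now 34.8833 [ 0.608  -0.3328  0.1099] [ 1.800e+02 -2.000e-02  9.006e+01] F [-0.   0.2  0.3] w 0.0228 ff 29.7 q [ 0.26  0.78  0.25  1.51 -0.23  0.89  0.59]
-> 0.6082,-0.3338,0.082,90
  L [-0.01, 0.002, 0.279] rz 0.001
end [ 0.6082 -0.3338  0.082 ] 89.94
top 966 [[ 0.5606 -0.3499  0.1015]
 [ 0.6035 -0.3136  0.1053]
 [ 0.6558 -0.2854  0.1091]]
side 275 [[ 0.5611 -0.366   0.0926]
 [ 0.6047 -0.3164  0.1049]
 [ 0.6551 -0.2827  0.1114]]
```

View pics/side5.png

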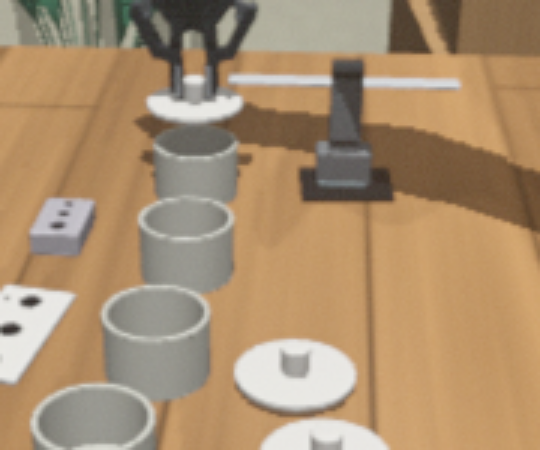

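The side crop shows the cover held level above cup 5 at (195,105). I lower it to just above the rim and check the tilt.

>>> {"fn": "apply_moves", "kwargs": {"linear": [[-0.01,0,0.05],[-0.01,0,0.1],[-0.01,0,0.15],[-0.01,0,0.2],[-0.01,0,0.24]], "delta_rot": [[0,0,0],[0,0,0],[0,0,0],[0,0,0],[0,0,0]]}}

```text
clock: 35.4
position: [0.6078, -0.3344, 0.0847]
tool_rot: [-3.141, -0.0, 1.571]
force: [0.3, -0.2, -0.4]
grip_width: 0.0229
finger_force: 29.7
```

>>> {"fn": "apply_moves", "kwargs": {"linear": [[0,0,0],[0,0,0],[0,0,0],[0,0,0],[0,0,0]], "delta_rot": [[0,0,0],[0,0,0],[0,0,0],[0,0,0],[0,0,0]]}}

```text
clock: 35.82
position: [0.6082, -0.3345, 0.086]
tool_rot: [3.141, 0.0, 1.571]
force: [0.1, -1.0, -1.1]
grip_width: 0.0228
finger_force: 29.7
```

```bash
cat > tilt.py <<'E'
import sys; from meas import *
s=monitor.observe(); x,y,z=s['position']; z+=-.0186+.015
for n in('top','side'):
    p,d=grab(n); W=cloud(n,d); rr=np.hypot(W[...,0]-x,W[...,1]-y)
    r=W[(rr<.056)&(abs(W[...,2]-z)<.010)&(p.min(2)>130)]
    if len(r)<80: print(n,len(r)); continue
    for _ in range(3):
        q=np.linalg.lstsq(np.c_[r[:,:2]-[x,y],np.ones(len(r))],r[:,2],rcond=None)[0]; e=r[:,2]-np.c_[r[:,:2]-[x,y],np.ones(len(r))]@q; r=r[abs(e)<.003]
    print(n,len(r),'tilt deg dx,dy',np.degrees(q[:2]).round(2),'z',q[2].round(4),'expect',round(z,4),'ext',r.min(0).round(4),r.max(0).round(4))
E
python3 tilt.py; python3 plan.py 0.6082,-0.3338,0.0686,90
```

```text
top 814 tilt deg dx,dy [0.13 0.27] z 0.0812 expect 0.0824 ext [ 0.5592 -0.3532  0.0783] [ 0.6573 -0.2854  0.0843]
side 224 tilt deg dx,dy [-0.18 -0.86] z 0.0813 expect 0.0824 ext [ 0.5606 -0.3605  0.0776] [ 0.6586 -0.2815  0.0838]
now 35.9167 [ 0.6082 -0.3345  0.0859] [1.7998e+02 1.0000e-02 9.0030e+01] F [-0.3 -0.1 -1.3] w 0.0228 ff 29.7 q [ 0.27  0.81  0.25  1.51 -0.24  0.85  0.6 ]
-> 0.6082,-0.3338,0.0686,90
  L [0.007, 0.0, 0.173] rz 0.0
end [ 0.6082 -0.3338  0.0686] 90.03
```

>>> {"fn": "apply_moves", "kwargs": {"linear": [[0,0,0.03],[0,0,0.06],[0,0,0.09],[0,0,0.12],[0,0,0.145]], "delta_rot": [[0,0,0],[0,0,0],[0,0,0],[0,0,0],[0,0,0]]}}

```text
clock: 36.33
position: [0.6079, -0.3344, 0.0707]
tool_rot: [-3.141, -0.0, 1.571]
force: [-0.0, -0.2, -0.4]
grip_width: 0.0227
finger_force: 29.7
```

>>> {"fn": "apply_moves", "kwargs": {"linear": [[0,0,0.007],[0,0,0.014],[0,0,0.02],[0,0,0.025],[0,0,0.028]], "delta_rot": [[0,0,0],[0,0,0],[0,0,0],[0,0,0],[0,0,0]]}}

```text
clock: 36.75
position: [0.6081, -0.3346, 0.0687]
tool_rot: [3.141, 0.0, 1.571]
force: [-2.5, -0.1, 5.2]
grip_width: 0.0225
finger_force: 30.2
```

```bash
python3 plan.py 0.6082,-0.3338,0.0686,90
```

```text
now 36.75 [ 0.6081 -0.3346  0.0687] [1.7999e+02 1.0000e-02 9.0030e+01] F [-2.5 -0.1  5.2] w 0.0225 ff 30.2 q [ 0.27  0.83  0.24  1.52 -0.24  0.82  0.6 ]
-> 0.6082,-0.3338,0.0686,90
  L [0.008, 0.001, 0.001] rz 0.0
end [ 0.6082 -0.3338  0.0686] 90.03
```

>>> {"fn": "apply_moves", "kwargs": {"linear": [[0,0,0],[0,0,0],[0,0,0],[0,0,0],[0,0,0]], "delta_rot": [[0,0,0],[0,0,0],[0,0,0],[0,0,0],[0,0,0]], "gripper": 0.18}}

```text
clock: 37.17
position: [0.6081, -0.3345, 0.0684]
tool_rot: [3.142, 0.0, 1.571]
force: [-0.3, 0.0, -0.4]
grip_width: 0.0506
finger_force: 0.0
```

>>> {"fn": "apply_moves", "kwargs": {"linear": [[0,0,-0.08],[0,0,-0.22],[0,0,-0.4],[0,0,-0.55],[0,0,-0.65]], "delta_rot": [[0,0,0],[0,0,0],[0,0,0],[0,0,0],[0,0,0]]}}

```text
clock: 37.58
position: [0.6087, -0.335, 0.1364]
tool_rot: [3.139, 0.001, 1.571]
force: [0.2, 0.2, -0.4]
grip_width: 0.0503
finger_force: 0.0
```

>>> {"fn": "apply_moves", "kwargs": {"linear": [[0.15,-0.1,0],[0.35,-0.2,0],[0.55,-0.3,0],[0.76,-0.4,0],[0.97,-0.5,0]], "delta_rot": [[0,0,0],[0,0,0],[0,0,0],[0,0,0],[0,0,0]]}}

```text
clock: 38.0
position: [0.5575, -0.2367, 0.1343]
tool_rot: [3.141, 0.0, 1.571]
force: [1.0, 0.2, -0.5]
grip_width: 0.0504
finger_force: 0.0
```

>>> {"fn": "apply_moves", "kwargs": {"linear": [[0.2,-0.08,0],[0.4,-0.15,0],[0.6,-0.23,0],[0.8,-0.3,0],[0.95,-0.35,0]], "delta_rot": [[0,0,0],[0,0,0],[0,0,0],[0,0,0],[0,0,0]]}}

```text
clock: 38.42
position: [0.5225, -0.141, 0.1342]
tool_rot: [3.141, -0.0, 1.572]
force: [0.5, 0.3, -1.0]
grip_width: 0.0504
finger_force: 0.0
```

```bash
python3 look.py top6.png; python3 plan.py 0.4881,0.0296,0.133,90 0.4881,0.0296,0.06,90 0.4881,0.0296,0.0186,90
```

```text
knob-table [0.488  0.0294] 0.0118 98 z 0.0378
knob-table [0.4611 0.1436] 0.0118 101 z 0.0379
knob-table [0.4557 0.287 ] 0.0118 101 z 0.0379
cup 1 [0.617  0.3262] 0.0425 316
cup 2 [0.6297 0.1686] 0.0426 299
cup 3 [0.6042 0.0173] 0.0425 292
nose [array([ 0.4513, -0.3693]), array([0.0599, 0.0212]), np.float64(0.1602)]
now 38.4667 [ 0.5221 -0.1384  0.134 ] [-1.7999e+02 -1.1000e-01  9.0190e+01] F [2.4 3.6 0.3] w 0.0504 ff 0.0 q [-0.05  0.54  0.27  1.92 -0.21  0.71  0.35]
-> 0.4881,0.0296,0.133,90
  L [0.84, -0.167, 0.005] rz 0.001
  L [0.84, -0.17, 0.005] rz 0.001
-> 0.4881,0.0296,0.06,90
  L [0.0, 0.0, 0.73] rz -0.0
-> 0.4881,0.0296,0.0186,90
  L [0.0, 0.0, 0.414] rz -0.0
end [0.4881 0.0296 0.0186] 89.95
```

>>> {"fn": "apply_moves", "kwargs": {"linear": [[0.15,-0.03,0],[0.32,-0.07,0],[0.5,-0.1,0],[0.67,-0.14,0],[0.85,-0.17,0]], "delta_rot": [[0,0,0],[0,0,0],[0,0,0],[0,0,0],[0,0,0]]}}

```text
clock: 38.88
position: [0.5059, -0.057, 0.1341]
tool_rot: [3.141, -0.0, 1.571]
force: [-0.3, 0.6, -0.1]
grip_width: 0.0503
finger_force: 0.0
```

>>> {"fn": "apply_moves", "kwargs": {"linear": [[0.19,-0.04,0.1],[0.39,-0.08,0.2],[0.58,-0.12,0.3],[0.75,-0.15,0.4],[0.86,-0.17,0.45]], "delta_rot": [[0,0,0],[0,0,0],[0,0,0],[0,0,0],[0,0,0]]}}

```text
clock: 39.3
position: [0.4886, 0.0301, 0.0881]
tool_rot: [-3.141, -0.001, 1.573]
force: [0.1, 0.2, -0.0]
grip_width: 0.0501
finger_force: 0.0
```

>>> {"fn": "apply_moves", "kwargs": {"linear": [[0,0,0],[0,0,0],[0,0,0],[0,0,0],[0,0,0]], "delta_rot": [[0,0,0],[0,0,0],[0,0,0],[0,0,0],[0,0,0]]}}

```text
clock: 39.72
position: [0.4892, 0.0276, 0.0888]
tool_rot: [3.141, 0.0, 1.57]
force: [1.1, -0.7, 0.3]
grip_width: 0.0502
finger_force: 0.0
```

>>> {"fn": "apply_moves", "kwargs": {"linear": [[0,0,0],[0,0,0],[0,0,0],[0,0,0],[0,0,0]], "delta_rot": [[0,0,0],[0,0,0],[0,0,0],[0,0,0],[0,0,0]]}}

```text
clock: 40.13
position: [0.4889, 0.0284, 0.0884]
tool_rot: [-3.142, 0.0, 1.571]
force: [-0.4, 1.2, -0.2]
grip_width: 0.0504
finger_force: 0.0
```

```bash
python3 look.py top7.png; python3 plan.py 0.4881,0.0296,0.0186,90
```

```text
knob-table [0.4554 0.2872] 0.012 104 z 0.0377
knob-seated [ 0.6087 -0.335 ] 0.0123 103 z 0.088
cup 1 [0.6169 0.3263] 0.0425 322
cup 2 [0.6298 0.1686] 0.0425 201
cup 4 [ 0.5984 -0.1554] 0.0425 293
cup 5 [ 0.6091 -0.3344] 0.0374 416
disc on 5 [ 0.6087 -0.3347] 0.0501 tilt [-0.07  0.18] z 0.0648
nose [array([ 0.4509, -0.3628]), array([0.0597, 0.0349]), np.float64(0.7627)]
now 40.1833 [0.4889 0.0284 0.0884] [180.     0.    90.02] F [ 0.7  0.1 -0.2] w 0.0506 ff 0.0 q [-0.36  0.55  0.24  2.08 -0.25  0.54  0.06]
-> 0.4881,0.0296,0.0186,90
  L [0.012, -0.008, 0.698] rz 0.0
end [0.4881 0.0296 0.0186] 90.02
```

Cover seated on cup 5 (level, z as expected). Next one.

>>> {"fn": "apply_moves", "kwargs": {"linear": [[0.012,-0.008,0.1],[0.012,-0.008,0.22],[0.012,-0.008,0.34],[0.012,-0.008,0.46],[0.012,-0.008,0.56]], "delta_rot": [[0,0,0],[0,0,0],[0,0,0],[0,0,0],[0,0,0]]}}

```text
clock: 40.6
position: [0.4877, 0.0297, 0.031]
tool_rot: [-3.141, 0.0, 1.571]
force: [-0.0, 0.1, 0.2]
grip_width: 0.0504
finger_force: 0.0
```

>>> {"fn": "apply_moves", "kwargs": {"linear": [[0,0,0.05],[0,0,0.1],[0,0,0.138],[0,0,0.138],[0,0,0.138]], "delta_rot": [[0,0,0],[0,0,0],[0,0,0],[0,0,0],[0,0,0]]}}

```text
clock: 41.02
position: [0.4881, 0.0296, 0.0187]
tool_rot: [3.141, -0.0, 1.571]
force: [0.4, -0.6, 0.2]
grip_width: 0.0504
finger_force: 0.0
```

>>> {"fn": "apply_moves", "kwargs": {"linear": [[0,0,0],[0,0,0],[0,0,0],[0,0,0],[0,0,0]], "delta_rot": [[0,0,0],[0,0,0],[0,0,0],[0,0,0],[0,0,0]]}}

```text
clock: 41.43
position: [0.4881, 0.0297, 0.0187]
tool_rot: [3.141, -0.0, 1.571]
force: [-0.3, -1.2, -0.4]
grip_width: 0.0504
finger_force: 0.0
```

>>> {"fn": "apply_moves", "kwargs": {"linear": [[0,0,0],[0,0,0],[0,0,0],[0,0,0],[0,0,0]], "delta_rot": [[0,0,0],[0,0,0],[0,0,0],[0,0,0],[0,0,0]], "gripper": -1}}

```text
clock: 41.85
position: [0.4881, 0.0296, 0.0187]
tool_rot: [3.141, -0.0, 1.571]
force: [-1.3, 0.9, 5.1]
grip_width: 0.0228
finger_force: 29.2
```

>>> {"fn": "apply_moves", "kwargs": {"linear": [[0,0,0],[0,0,0],[0,0,0],[0,0,0],[0,0,0]], "delta_rot": [[0,0,0],[0,0,0],[0,0,0],[0,0,0],[0,0,0]]}}

```text
clock: 42.27
position: [0.4881, 0.0296, 0.0187]
tool_rot: [3.142, -0.0, 1.571]
force: [-1.5, 0.4, 4.6]
grip_width: 0.0231
finger_force: 29.2
```

```bash
python3 plan.py 0.4885,0.0296,0.11,90 0.5983,-0.1554,0.11,90 0.5983,-0.1554,0.086,90
```

```text
now 42.2667 [0.4881 0.0296 0.0187] [180.    -0.    90.03] F [-1.5  0.4  4.6] w 0.0231 ff 29.2 q [-0.31  0.68  0.17  2.1  -0.29  0.39  0.1 ]
-> 0.4885,0.0296,0.11,90
  L [-0.0, 0.004, -0.913] rz 0.0
-> 0.5983,-0.1554,0.11,90
  L [-0.617, 0.366, 0.0] rz 0.0
  L [-0.617, 0.366, 0.0] rz 0.0
  L [-0.617, 0.365, 0.0] rz 0.0
-> 0.5983,-0.1554,0.086,90
  L [0.0, 0.0, 0.24] rz 0.0
end [ 0.5983 -0.1554  0.086 ] 90.03
```

>>> {"fn": "apply_moves", "kwargs": {"linear": [[0,0,-0.08],[0,0,-0.26],[0,0,-0.48],[0,0,-0.7],[0,0,-0.913]], "delta_rot": [[0,0,0],[0,0,0],[0,0,0],[0,0,0],[0,0,0]]}}

```text
clock: 42.68
position: [0.4878, 0.0295, 0.1113]
tool_rot: [-3.141, 0.0, 1.571]
force: [-0.0, 0.4, 0.3]
grip_width: 0.0221
finger_force: 29.6
```

>>> {"fn": "apply_moves", "kwargs": {"linear": [[-0.08,0.05,0],[-0.2,0.12,0],[-0.34,0.2,0],[-0.48,0.28,0],[-0.617,0.37,0]], "delta_rot": [[0,0,0],[0,0,0],[0,0,0],[0,0,0],[0,0,0]]}}

```text
clock: 43.1
position: [0.5252, -0.0329, 0.11]
tool_rot: [-3.141, 0.0, 1.571]
force: [-0.0, 0.4, -0.6]
grip_width: 0.0228
finger_force: 29.6
```

>>> {"fn": "apply_moves", "kwargs": {"linear": [[-0.12,0.07,0],[-0.25,0.15,0],[-0.37,0.22,0],[-0.49,0.29,0],[-0.617,0.366,0]], "delta_rot": [[0,0,0],[0,0,0],[0,0,0],[0,0,0],[0,0,0]]}}

```text
clock: 43.52
position: [0.562, -0.0946, 0.1099]
tool_rot: [-3.141, -0.0, 1.571]
force: [-0.5, 0.9, -0.4]
grip_width: 0.0227
finger_force: 29.6
```

>>> {"fn": "apply_moves", "kwargs": {"linear": [[-0.14,0.08,0],[-0.28,0.17,0],[-0.42,0.25,0],[-0.54,0.32,0],[-0.617,0.365,0]], "delta_rot": [[0,0,0],[0,0,0],[0,0,0],[0,0,0],[0,0,0]]}}

```text
clock: 43.93
position: [0.5987, -0.1572, 0.1098]
tool_rot: [-3.142, 0.001, 1.57]
force: [-0.8, -0.7, -1.5]
grip_width: 0.0228
finger_force: 29.6
```

>>> {"fn": "apply_moves", "kwargs": {"linear": [[0,0,0],[0,0,0],[0,0,0.08],[0,0,0.16],[0,0,0.24]], "delta_rot": [[0,0,0],[0,0,0],[0,0,0],[0,0,0],[0,0,0]]}}

```text
clock: 44.35
position: [0.598, -0.1545, 0.0849]
tool_rot: [-3.141, -0.0, 1.572]
force: [0.3, 0.4, -0.3]
grip_width: 0.0232
finger_force: 29.6
```

>>> {"fn": "apply_moves", "kwargs": {"linear": [[0,0,0],[0,0,0],[0,0,0],[0,0,0],[0,0,0]], "delta_rot": [[0,0,0],[0,0,0],[0,0,0],[0,0,0],[0,0,0]]}}

```text
clock: 44.77
position: [0.5984, -0.1554, 0.0862]
tool_rot: [3.141, 0.0, 1.571]
force: [-0.0, 0.4, -0.2]
grip_width: 0.0229
finger_force: 29.6
```

```bash
python3 tilt.py; python3 plan.py 0.5983,-0.1554,0.0687,90
```

```text
top 48
side 335 tilt deg dx,dy [ 0.19 -0.55] z 0.0813 expect 0.0826 ext [ 0.5499 -0.1892  0.078 ] [ 0.6481 -0.1028  0.0841]
now 44.8667 [ 0.5984 -0.1554  0.0862] [179.98   0.    90.03] F [ 0.  -0.4 -0.5] w 0.0231 ff 29.6 q [-0.    0.71  0.24  1.74 -0.24  0.72  0.36]
-> 0.5983,-0.1554,0.0687,90
  L [0.0, -0.001, 0.175] rz 0.0
end [ 0.5983 -0.1554  0.0687] 90.03
```

>>> {"fn": "apply_moves", "kwargs": {"linear": [[0,0,0.03],[0,0,0.06],[0,0,0.09],[0,0,0.12],[0,0,0.148]], "delta_rot": [[0,0,0],[0,0,0],[0,0,0],[0,0,0],[0,0,0]]}}

```text
clock: 45.28
position: [0.5981, -0.1554, 0.0706]
tool_rot: [-3.141, -0.0, 1.571]
force: [-1.4, 0.8, 0.9]
grip_width: 0.0228
finger_force: 29.6
```

>>> {"fn": "apply_moves", "kwargs": {"linear": [[0,0,0.007],[0,0,0.014],[0,0,0.02],[0,0,0.025],[0,0,0.027]], "delta_rot": [[0,0,0],[0,0,0],[0,0,0],[0,0,0],[0,0,0]]}}

```text
clock: 45.7
position: [0.5983, -0.1554, 0.0688]
tool_rot: [3.141, -0.0, 1.571]
force: [-2.9, 1.5, 8.2]
grip_width: 0.0231
finger_force: 30.4
```

```bash
python3 plan.py
```

```text
now 45.7 [ 0.5983 -0.1554  0.0688] [179.99  -0.    90.02] F [-2.9  1.5  8.2] w 0.0231 ff 30.4 q [ 0.    0.73  0.23  1.74 -0.24  0.69  0.37]
end [ 0.5983 -0.1554  0.0688] 90.02
```

>>> {"fn": "apply_moves", "kwargs": {"linear": [[0,0,0],[0,0,0],[0,0,0],[0,0,0],[0,0,0]], "delta_rot": [[0,0,0],[0,0,0],[0,0,0],[0,0,0],[0,0,0]], "gripper": 0.18}}

```text
clock: 46.12
position: [0.5983, -0.1554, 0.0684]
tool_rot: [3.142, 0.0, 1.571]
force: [-0.4, -0.7, -1.4]
grip_width: 0.0505
finger_force: 0.0
```

>>> {"fn": "apply_moves", "kwargs": {"linear": [[0,0,-0.08],[0,0,-0.22],[0,0,-0.4],[0,0,-0.55],[0,0,-0.65]], "delta_rot": [[0,0,0],[0,0,0],[0,0,0],[0,0,0],[0,0,0]]}}

```text
clock: 46.53
position: [0.5987, -0.1556, 0.1354]
tool_rot: [3.14, 0.0, 1.571]
force: [-1.0, 0.4, -1.2]
grip_width: 0.0501
finger_force: 0.0
```

>>> {"fn": "apply_moves", "kwargs": {"linear": [[0.15,-0.07,0],[0.35,-0.16,0],[0.55,-0.26,0],[0.75,-0.35,0],[0.95,-0.44,0]], "delta_rot": [[0,0,0],[0,0,0],[0,0,0],[0,0,0],[0,0,0]]}}

```text
clock: 46.95
position: [0.5537, -0.0596, 0.1337]
tool_rot: [3.141, -0.0, 1.571]
force: [0.3, 1.6, -0.8]
grip_width: 0.0505
finger_force: 0.0
```

>>> {"fn": "apply_moves", "kwargs": {"linear": [[0.2,-0.09,0],[0.4,-0.18,0],[0.6,-0.28,0],[0.8,-0.37,0],[0.95,-0.44,0]], "delta_rot": [[0,0,0],[0,0,0],[0,0,0],[0,0,0],[0,0,0]]}}

```text
clock: 47.37
position: [0.5094, 0.0362, 0.1337]
tool_rot: [-3.141, -0.0, 1.572]
force: [0.1, -0.4, -0.2]
grip_width: 0.0506
finger_force: 0.0
```

>>> {"fn": "apply_moves", "kwargs": {"linear": [[0,0,0],[0,0,0],[0,0,0],[0,0,0],[0,0,0]], "delta_rot": [[0,0,0],[0,0,0],[0,0,0],[0,0,0],[0,0,0]]}}

```text
clock: 47.78
position: [0.5104, 0.0337, 0.1334]
tool_rot: [3.141, 0.0, 1.57]
force: [-0.4, 0.2, -0.6]
grip_width: 0.0504
finger_force: 0.0
```

```bash
python3 look.py top8.png; python3 plan.py 0.4613,0.1435,0.088,90 0.4613,0.1435,0.0187,90
```

```text
knob-table [0.4555 0.2871] 0.0117 102 z 0.0379
knob-seated [ 0.6088 -0.3346] 0.012 104 z 0.088
knob-seated [ 0.5988 -0.1555] 0.012 105 z 0.0876
cup 1 [0.6169 0.3262] 0.0425 322
cup 4 [ 0.5987 -0.1564] 0.0372 404
disc on 4 [ 0.5988 -0.1552] 0.05 tilt [0.07 0.09] z 0.0649
cup 5 [ 0.6084 -0.3343] 0.0372 439
disc on 5 [ 0.6084 -0.3349] 0.0502 tilt [0.07 0.  ] z 0.0648
nose [array([ 0.4509, -0.3628]), array([0.0598, 0.0344]), np.float64(0.2892)]
now 47.8333 [0.5103 0.0338 0.1334] [-1.800e+02  1.000e-02  8.996e+01] F [-0.1  0.2  0.3] w 0.0502 ff 0.0 q [-0.39  0.5   0.28  2.   -0.21  0.67  0.02]
-> 0.4613,0.1435,0.088,90
  L [0.548, -0.245, 0.227] rz -0.0
  L [0.548, -0.246, 0.227] rz -0.0
-> 0.4613,0.1435,0.0187,90
  L [0.0, 0.0, 0.693] rz -0.0
end [0.4613 0.1435 0.0187] 89.96
```

>>> {"fn": "apply_moves", "kwargs": {"linear": [[0.1,-0.04,0.02],[0.21,-0.09,0.06],[0.32,-0.14,0.1],[0.44,-0.2,0.16],[0.548,-0.245,0.2]], "delta_rot": [[0,0,0],[0,0,0],[0,0,0],[0,0,0],[0,0,0]]}}

```text
clock: 48.25
position: [0.4844, 0.0911, 0.1125]
tool_rot: [-3.141, -0.0, 1.572]
force: [0.9, 0.6, 0.0]
grip_width: 0.0507
finger_force: 0.0
```

>>> {"fn": "apply_moves", "kwargs": {"linear": [[0.12,-0.05,0.05],[0.25,-0.11,0.1],[0.38,-0.17,0.15],[0.49,-0.22,0.18],[0.548,-0.246,0.2]], "delta_rot": [[0,0,0],[0,0,0],[0,0,0],[0,0,0],[0,0,0]]}}

```text
clock: 48.67
position: [0.46, 0.146, 0.0928]
tool_rot: [-3.141, -0.0, 1.573]
force: [0.2, -0.0, -0.6]
grip_width: 0.0505
finger_force: 0.0
```

>>> {"fn": "apply_moves", "kwargs": {"linear": [[0,0,0],[0,0,0],[0,0,0],[0,0,0],[0,0,0]], "delta_rot": [[0,0,0],[0,0,0],[0,0,0],[0,0,0],[0,0,0]]}}

```text
clock: 49.08
position: [0.4613, 0.1436, 0.0936]
tool_rot: [3.141, 0.0, 1.57]
force: [-0.8, 0.0, 0.9]
grip_width: 0.0508
finger_force: 0.0
```

```bash
cat > sidek.py <<'E'
import sys; from meas import *
x,y=float(sys.argv[1]),float(sys.argv[2])
p,d=grab('side'); W=cloud('side',d); b=(np.hypot(W[...,0]-x,W[...,1]-y)<.09)&(p.min(2)>120)
# stray points kept out by component size
m=max(comps(b&(W[...,2]>.0335)&(W[...,2]<.045),5),key=lambda t:t[1][4]); r=W[m[0]]
print('knob top',cv2.minEnclosingCircle(r[:,:2].astype(np.float32)),len(r))
m=max(comps(b&(W[...,2]>.010)&(W[...,2]<.018),50),key=lambda t:t[1][4]); r=W[m[0]]
print('disc ext',r.min(0).round(4),r.max(0).round(4),cv2.minEnclosingCircle(r[:,:2].astype(np.float32)))
E
python3 sidek.py .4613 .1435;  python3 plan.py 0.4613,0.1435,0.0187,90
```

```text
knob top ((0.4603903293609619, 0.14528417587280273), 0.012253133580088615) 70
disc ext [0.4113 0.0956 0.01  ] [0.5097 0.1957 0.0178] ((0.4608442485332489, 0.14511939883232117), 0.05161326378583908)
now 49.1333 [0.4613 0.1437 0.0935] [179.98   0.    89.98] F [-0.7 -0.6 -0. ] w 0.0502 ff 0.0 q [-0.61  0.53  0.25  2.09 -0.25  0.54 -0.19]
-> 0.4613,0.1435,0.0187,90
  L [-0.002, 0.0, 0.748] rz -0.0
end [0.4613 0.1435 0.0187] 89.98
```

Cover C has not moved. I grasp it.

>>> {"fn": "apply_moves", "kwargs": {"linear": [[0,0,0.1],[0,0,0.22],[0,0,0.35],[0,0,0.48],[0,0,0.6]], "delta_rot": [[0,0,0],[0,0,0],[0,0,0],[0,0,0],[0,0,0]]}}

```text
clock: 49.55
position: [0.4608, 0.1439, 0.0321]
tool_rot: [-3.141, 0.0, 1.571]
force: [-0.4, 0.0, -0.1]
grip_width: 0.0506
finger_force: 0.0
```

>>> {"fn": "apply_moves", "kwargs": {"linear": [[0,0,0.05],[0,0,0.1],[0,0,0.148],[0,0,0.148],[0,0,0.148]], "delta_rot": [[0,0,0],[0,0,0],[0,0,0],[0,0,0],[0,0,0]]}}

```text
clock: 49.97
position: [0.4611, 0.1441, 0.0187]
tool_rot: [3.142, 0.0, 1.571]
force: [-0.0, -0.9, 0.6]
grip_width: 0.05
finger_force: 0.0
```

>>> {"fn": "apply_moves", "kwargs": {"linear": [[0,0,0],[0,0,0],[0,0,0],[0,0,0],[0,0,0]], "delta_rot": [[0,0,0],[0,0,0],[0,0,0],[0,0,0],[0,0,0]]}}

```text
clock: 50.38
position: [0.4611, 0.1442, 0.0188]
tool_rot: [3.141, -0.0, 1.571]
force: [0.1, -0.3, 0.2]
grip_width: 0.0505
finger_force: 0.0
```

>>> {"fn": "apply_moves", "kwargs": {"linear": [[0,0,0],[0,0,0],[0,0,0],[0,0,0],[0,0,0]], "delta_rot": [[0,0,0],[0,0,0],[0,0,0],[0,0,0],[0,0,0]], "gripper": -1}}

```text
clock: 50.8
position: [0.461, 0.1441, 0.0187]
tool_rot: [3.142, -0.0, 1.571]
force: [-0.6, -0.0, 6.0]
grip_width: 0.0231
finger_force: 29.2
```

>>> {"fn": "apply_moves", "kwargs": {"linear": [[0,0,0],[0,0,0],[0,0,0],[0,0,0],[0,0,0]], "delta_rot": [[0,0,0],[0,0,0],[0,0,0],[0,0,0],[0,0,0]]}}

```text
clock: 51.22
position: [0.461, 0.1441, 0.0187]
tool_rot: [3.142, -0.0, 1.571]
force: [-1.6, -0.7, 6.3]
grip_width: 0.023
finger_force: 29.2
```

```bash
python3 plan.py 0.4613,0.1435,0.11,90 0.6298,0.1686,0.11,90 0.6298,0.1686,0.086,90
```

```text
now 51.2167 [0.461  0.1441 0.0187] [180.    -0.    90.03] F [-1.6 -0.7  6.3] w 0.023 ff 29.2 q [-0.56  0.68  0.17  2.11 -0.3   0.38 -0.14]
-> 0.4613,0.1435,0.11,90
  L [-0.006, 0.003, -0.913] rz 0.0
-> 0.6298,0.1686,0.11,90
  L [0.125, 0.842, 0.0] rz 0.0
  L [0.125, 0.843, 0.0] rz 0.0
-> 0.6298,0.1686,0.086,90
  L [0.0, -0.0, 0.24] rz 0.0
end [0.6298 0.1686 0.086 ] 90.03
```

>>> {"fn": "apply_moves", "kwargs": {"linear": [[0,0,-0.08],[0,0,-0.26],[0,0,-0.48],[0,0,-0.7],[0,0,-0.913]], "delta_rot": [[0,0,0],[0,0,0],[0,0,0],[0,0,0],[0,0,0]]}}

```text
clock: 51.63
position: [0.4608, 0.144, 0.1114]
tool_rot: [-3.141, 0.0, 1.571]
force: [-0.8, 0.7, -0.8]
grip_width: 0.0229
finger_force: 29.6
```

>>> {"fn": "apply_moves", "kwargs": {"linear": [[0.02,0.1,0],[0.04,0.26,0],[0.07,0.44,0],[0.1,0.64,0],[0.122,0.844,0]], "delta_rot": [[0,0,0],[0,0,0],[0,0,0],[0,0,0],[0,0,0]]}}

```text
clock: 52.05
position: [0.546, 0.1566, 0.1105]
tool_rot: [-3.142, -0.0, 1.572]
force: [-0.2, 0.4, -1.0]
grip_width: 0.0228
finger_force: 29.6
```

>>> {"fn": "apply_moves", "kwargs": {"linear": [[0.03,0.19,0],[0.06,0.38,0],[0.09,0.57,0],[0.11,0.74,0],[0.122,0.844,0]], "delta_rot": [[0,0,0],[0,0,0],[0,0,0],[0,0,0],[0,0,0]]}}

```text
clock: 52.47
position: [0.6311, 0.1686, 0.1103]
tool_rot: [3.141, 0.0, 1.571]
force: [0.5, -0.2, -0.1]
grip_width: 0.0227
finger_force: 29.6
```

>>> {"fn": "apply_moves", "kwargs": {"linear": [[0,0,0],[0,0,0],[0,0,0.08],[0,0,0.16],[0,0,0.24]], "delta_rot": [[0,0,0],[0,0,0],[0,0,0],[0,0,0],[0,0,0]]}}

```text
clock: 52.88
position: [0.629, 0.1687, 0.0851]
tool_rot: [-3.141, 0.0, 1.572]
force: [1.1, 0.4, -0.0]
grip_width: 0.0228
finger_force: 29.6
```

>>> {"fn": "apply_moves", "kwargs": {"linear": [[0,0,0],[0,0,0],[0,0,0],[0,0,0],[0,0,0]], "delta_rot": [[0,0,0],[0,0,0],[0,0,0],[0,0,0],[0,0,0]]}}

```text
clock: 53.3
position: [0.63, 0.1687, 0.0862]
tool_rot: [3.141, -0.0, 1.571]
force: [-0.3, 0.7, -1.6]
grip_width: 0.0232
finger_force: 29.6
```

```bash
python3 tilt.py; python3 plan.py 0.6298,0.1686,0.0687,90
```

```text
top 207 tilt deg dx,dy [ 0.01 -0.39] z 0.0812 expect 0.0826 ext [0.5803 0.132  0.0781] [0.679  0.2088 0.0842]
side 712 tilt deg dx,dy [-0.01 -0.46] z 0.0812 expect 0.0826 ext [0.5806 0.1219 0.0779] [0.6789 0.2199 0.0841]
now 53.4 [0.6299 0.1686 0.0861] [ 1.7998e+02 -1.0000e-02  9.0030e+01] F [-0.4 -0.3 -1.9] w 0.0231 ff 29.6 q [-0.52  0.75  0.26  1.64 -0.25  0.78 -0.14]
-> 0.6298,0.1686,0.0687,90
  L [-0.0, -0.001, 0.174] rz 0.0
end [0.6298 0.1686 0.0687] 90.03
```

>>> {"fn": "apply_moves", "kwargs": {"linear": [[0,0,0.03],[0,0,0.06],[0,0,0.09],[0,0,0.12],[0,0,0.148]], "delta_rot": [[0,0,0],[0,0,0],[0,0,0],[0,0,0],[0,0,0]]}}

```text
clock: 53.82
position: [0.6297, 0.1686, 0.0706]
tool_rot: [-3.141, 0.0, 1.571]
force: [-1.1, -0.4, -0.7]
grip_width: 0.0227
finger_force: 29.6
```

>>> {"fn": "apply_moves", "kwargs": {"linear": [[0,0,0.007],[0,0,0.014],[0,0,0.02],[0,0,0.025],[0,0,0.027]], "delta_rot": [[0,0,0],[0,0,0],[0,0,0],[0,0,0],[0,0,0]]}}

```text
clock: 54.23
position: [0.6299, 0.1686, 0.0688]
tool_rot: [3.141, -0.0, 1.571]
force: [-3.0, -0.7, 7.0]
grip_width: 0.0231
finger_force: 30.4
```

```bash
python3 plan.py
```

```text
now 54.2333 [0.6299 0.1686 0.0688] [ 1.7999e+02 -1.0000e-02  9.0030e+01] F [-3.  -0.7  7. ] w 0.0231 ff 30.4 q [-0.51  0.78  0.25  1.65 -0.26  0.75 -0.14]
end [0.6299 0.1686 0.0688] 90.03
```

>>> {"fn": "apply_moves", "kwargs": {"linear": [[0,0,0],[0,0,0],[0,0,0],[0,0,0],[0,0,0]], "delta_rot": [[0,0,0],[0,0,0],[0,0,0],[0,0,0],[0,0,0]], "gripper": 0.18}}

```text
clock: 54.65
position: [0.6298, 0.1686, 0.0684]
tool_rot: [3.142, -0.0, 1.571]
force: [0.2, 0.1, -0.0]
grip_width: 0.0504
finger_force: 0.0
```

>>> {"fn": "apply_moves", "kwargs": {"linear": [[0,0,-0.08],[0,0,-0.22],[0,0,-0.4],[0,0,-0.55],[0,0,-0.65]], "delta_rot": [[0,0,0],[0,0,0],[0,0,0],[0,0,0],[0,0,0]]}}

```text
clock: 55.07
position: [0.6306, 0.1687, 0.1363]
tool_rot: [3.139, -0.001, 1.571]
force: [1.0, -0.2, 0.0]
grip_width: 0.0504
finger_force: 0.0
```

>>> {"fn": "apply_moves", "kwargs": {"linear": [[0.06,-0.13,0],[0.15,-0.3,0],[0.24,-0.48,0],[0.32,-0.67,0],[0.4,-0.85,0]], "delta_rot": [[0,0,0],[0,0,0],[0,0,0],[0,0,0],[0,0,0]]}}

```text
clock: 55.48
position: [0.5439, 0.2089, 0.1342]
tool_rot: [3.141, -0.0, 1.571]
force: [1.0, 0.6, -0.4]
grip_width: 0.0507
finger_force: 0.0
```

>>> {"fn": "apply_moves", "kwargs": {"linear": [[0,0,0],[0,0,0],[0,0,0],[0,0,0],[0,0,0]], "delta_rot": [[0,0,0],[0,0,0],[0,0,0],[0,0,0],[0,0,0]]}}

```text
clock: 55.9
position: [0.5454, 0.208, 0.1335]
tool_rot: [3.141, 0.0, 1.57]
force: [-0.3, 0.6, -0.2]
grip_width: 0.0504
finger_force: 0.0
```

```bash
python3 look.py top9.png;python3 sidek.py .4556 .287; python3 plan.py 0.4556,0.287,0.088,90 0.4556,0.287,0.0187,90
```

```text
knob-table [0.4279 0.264 ] 0.0118 103 z 0.0375
knob-seated [ 0.6087 -0.3344] 0.0119 102 z 0.0878
knob-seated [0.6305 0.1683] 0.0123 103 z 0.0877
knob-seated [ 0.5983 -0.1555] 0.0119 105 z 0.0877
cup 2 [0.6306 0.1678] 0.0372 418
disc on 2 [0.6298 0.1679] 0.0503 tilt [-0.01 -0.07] z 0.0648
cup 3 [0.6043 0.0173] 0.0425 293
cup 4 [ 0.599  -0.1567] 0.0375 423
disc on 4 [ 0.5989 -0.1554] 0.0501 tilt [-0.04 -0.03] z 0.0648
cup 5 [ 0.609  -0.3359] 0.0378 406
disc on 5 [ 0.6088 -0.3349] 0.0506 tilt [-0.   -0.02] z 0.0648
nose [array([ 0.451 , -0.3629]), array([0.06  , 0.0335]), np.float64(0.1862)]
knob top ((0.42774897813796997, 0.26637589931488037), 0.012813610024750233) 95
disc ext [0.379  0.2136 0.01  ] [0.4765 0.3166 0.0178] ((0.42930924892425537, 0.265062153339386), 0.051655255258083344)
now 56.0 [0.5452 0.2081 0.1333] [1.800e+02 1.000e-02 8.998e+01] F [-0.5 -0.  -0.6] w 0.0504 ff 0.0 q [-0.67  0.6   0.29  1.81 -0.23  0.77 -0.26]
-> 0.4556,0.287,0.088,90
  L [0.394, -0.448, 0.227] rz -0.0
  L [0.395, -0.448, 0.226] rz -0.0
-> 0.4556,0.287,0.0187,90
  L [-0.0, 0.0, 0.693] rz -0.0
end [0.4556 0.287  0.0187] 89.98
```

The last cover was knocked to (0.428, 0.264). I re-aim there.

```bash
python3 plan.py 0.428,0.2643,0.09,90 0.428,0.2643,0.0187,90
```

```text
now 56.0 [0.5452 0.2081 0.1333] [1.800e+02 1.000e-02 8.998e+01] F [-0.5 -0.  -0.6] w 0.0504 ff 0.0 q [-0.67  0.6   0.29  1.81 -0.23  0.77 -0.26]
-> 0.428,0.2643,0.09,90
  L [0.281, -0.586, 0.217] rz -0.0
  L [0.28, -0.586, 0.216] rz -0.0
-> 0.428,0.2643,0.0187,90
  L [0.0, 0.0, 0.713] rz -0.0
end [0.428  0.2643 0.0187] 89.98
```

>>> {"fn": "apply_moves", "kwargs": {"linear": [[0.04,-0.09,0.02],[0.1,-0.21,0.06],[0.16,-0.33,0.1],[0.22,-0.46,0.16],[0.281,-0.586,0.217]], "delta_rot": [[0,0,0],[0,0,0],[0,0,0],[0,0,0],[0,0,0]]}}

```text
clock: 56.42
position: [0.4849, 0.237, 0.1113]
tool_rot: [-3.141, -0.0, 1.571]
force: [-0.5, 0.4, -0.1]
grip_width: 0.0506
finger_force: 0.0
```

>>> {"fn": "apply_moves", "kwargs": {"linear": [[0.06,-0.13,0.05],[0.13,-0.27,0.1],[0.19,-0.4,0.15],[0.25,-0.52,0.19],[0.28,-0.586,0.216]], "delta_rot": [[0,0,0],[0,0,0],[0,0,0],[0,0,0],[0,0,0]]}}

```text
clock: 56.83
position: [0.4257, 0.2654, 0.0896]
tool_rot: [-3.141, 0.0, 1.572]
force: [-0.1, 0.3, -0.4]
grip_width: 0.0502
finger_force: 0.0
```

>>> {"fn": "apply_moves", "kwargs": {"linear": [[0,0,0],[0,0,0],[0,0,0],[0,0,0],[0,0,0]], "delta_rot": [[0,0,0],[0,0,0],[0,0,0],[0,0,0],[0,0,0]]}}

```text
clock: 57.25
position: [0.4282, 0.2643, 0.0903]
tool_rot: [3.141, -0.0, 1.57]
force: [0.3, 0.5, 0.3]
grip_width: 0.0504
finger_force: 0.0
```

```bash
python3 sidek.py .428 .264; python3 plan.py 0.428,0.2643,0.0187,90
```

```text
knob top ((0.42799901962280273, 0.26617154479026794), 0.013068314641714096) 91
disc ext [0.379  0.2145 0.0102] [0.4765 0.317  0.018 ] ((0.4279565215110779, 0.265239953994751), 0.05185186117887497)
now 57.3 [0.428  0.2643 0.0902] [179.98  -0.    89.98] F [-0.5 -0.5  0.1] w 0.0505 ff 0.0 q [-0.87  0.56  0.26  2.04 -0.26  0.57 -0.42]
-> 0.428,0.2643,0.0187,90
  L [0.0, -0.0, 0.715] rz -0.0
end [0.428  0.2643 0.0187] 89.98
```

>>> {"fn": "apply_moves", "kwargs": {"linear": [[0,0,0.1],[0,0,0.22],[0,0,0.35],[0,0,0.47],[0,0,0.57]], "delta_rot": [[0,0,0],[0,0,0],[0,0,0],[0,0,0],[0,0,0]]}}

```text
clock: 57.72
position: [0.4274, 0.2643, 0.0317]
tool_rot: [-3.141, 0.0, 1.571]
force: [0.8, -0.6, -0.3]
grip_width: 0.0501
finger_force: 0.0
```

>>> {"fn": "apply_moves", "kwargs": {"linear": [[0,0,0.05],[0,0,0.1],[0,0,0.145],[0,0,0.145],[0,0,0.145]], "delta_rot": [[0,0,0],[0,0,0],[0,0,0],[0,0,0],[0,0,0]]}}

```text
clock: 58.13
position: [0.4276, 0.2646, 0.0187]
tool_rot: [3.142, -0.0, 1.571]
force: [0.6, -0.0, 0.3]
grip_width: 0.0505
finger_force: 0.0
```

>>> {"fn": "apply_moves", "kwargs": {"linear": [[0,0,0],[0,0,0],[0,0,0],[0,0,0],[0,0,0]], "delta_rot": [[0,0,0],[0,0,0],[0,0,0],[0,0,0],[0,0,0]]}}

```text
clock: 58.55
position: [0.4276, 0.2647, 0.0187]
tool_rot: [3.141, -0.0, 1.571]
force: [0.1, -0.2, -0.2]
grip_width: 0.0501
finger_force: 0.0
```

>>> {"fn": "apply_moves", "kwargs": {"linear": [[0,0,0],[0,0,0],[0,0,0],[0,0,0],[0,0,0]], "delta_rot": [[0,0,0],[0,0,0],[0,0,0],[0,0,0],[0,0,0]], "gripper": -1}}

```text
clock: 58.97
position: [0.4276, 0.2646, 0.0188]
tool_rot: [3.142, -0.0, 1.571]
force: [-1.4, -0.7, 5.8]
grip_width: 0.0229
finger_force: 29.2
```

>>> {"fn": "apply_moves", "kwargs": {"linear": [[0,0,0],[0,0,0],[0,0,0],[0,0,0],[0,0,0]], "delta_rot": [[0,0,0],[0,0,0],[0,0,0],[0,0,0],[0,0,0]]}}

```text
clock: 59.38
position: [0.4276, 0.2646, 0.0187]
tool_rot: [3.142, -0.0, 1.571]
force: [-0.7, -1.2, 5.6]
grip_width: 0.0225
finger_force: 29.2
```

```bash
python3 plan.py 0.428,0.2643,0.11,90 0.617,0.3262,0.11,90 0.617,0.3262,0.086,90
```

```text
now 59.3833 [0.4276 0.2646 0.0187] [ 1.800e+02 -1.000e-02  9.003e+01] F [-0.7 -1.2  5.6] w 0.0225 ff 29.2 q [-0.81  0.69  0.19  2.06 -0.31  0.41 -0.38]
-> 0.428,0.2643,0.11,90
  L [-0.003, 0.004, -0.913] rz 0.0
-> 0.617,0.3262,0.11,90
  L [0.309, 0.945, 0.0] rz 0.0
  L [0.309, 0.946, 0.0] rz 0.0
-> 0.617,0.3262,0.086,90
  L [-0.0, -0.0, 0.24] rz 0.0
end [0.617  0.3262 0.086 ] 90.03
```

>>> {"fn": "apply_moves", "kwargs": {"linear": [[0,0,-0.08],[0,0,-0.26],[0,0,-0.48],[0,0,-0.7],[0,0,-0.913]], "delta_rot": [[0,0,0],[0,0,0],[0,0,0],[0,0,0],[0,0,0]]}}

```text
clock: 59.8
position: [0.4274, 0.2644, 0.1114]
tool_rot: [-3.141, 0.0, 1.571]
force: [1.0, 0.3, -0.6]
grip_width: 0.0229
finger_force: 29.5
```

>>> {"fn": "apply_moves", "kwargs": {"linear": [[0.04,0.13,0],[0.1,0.32,0],[0.17,0.52,0],[0.24,0.73,0],[0.307,0.946,0]], "delta_rot": [[0,0,0],[0,0,0],[0,0,0],[0,0,0],[0,0,0]]}}

```text
clock: 60.22
position: [0.5229, 0.2957, 0.1105]
tool_rot: [3.142, -0.0, 1.571]
force: [-0.1, 0.3, 0.2]
grip_width: 0.0225
finger_force: 29.6
```

>>> {"fn": "apply_moves", "kwargs": {"linear": [[0.07,0.21,0],[0.14,0.43,0],[0.21,0.65,0],[0.27,0.84,0],[0.308,0.946,0]], "delta_rot": [[0,0,0],[0,0,0],[0,0,0],[0,0,0],[0,0,0]]}}

```text
clock: 60.63
position: [0.6184, 0.3263, 0.1102]
tool_rot: [3.141, 0.0, 1.571]
force: [0.5, -0.1, -0.2]
grip_width: 0.0223
finger_force: 29.6
```

>>> {"fn": "apply_moves", "kwargs": {"linear": [[0,0,0],[0,0,0],[0,0,0.08],[0,0,0.16],[0,0,0.24]], "delta_rot": [[0,0,0],[0,0,0],[0,0,0],[0,0,0],[0,0,0]]}}

```text
clock: 61.05
position: [0.6159, 0.3261, 0.0851]
tool_rot: [-3.141, 0.0, 1.572]
force: [-0.1, 0.0, -1.6]
grip_width: 0.0227
finger_force: 29.6
```

>>> {"fn": "apply_moves", "kwargs": {"linear": [[0,0,0],[0,0,0],[0,0,0],[0,0,0],[0,0,0]], "delta_rot": [[0,0,0],[0,0,0],[0,0,0],[0,0,0],[0,0,0]]}}

```text
clock: 61.47
position: [0.6169, 0.3262, 0.0863]
tool_rot: [3.141, -0.0, 1.571]
force: [-0.3, 0.1, -0.9]
grip_width: 0.0229
finger_force: 29.6
```

```bash
python3 tilt.py; python3 plan.py 0.617,0.3262,0.0687,90
```

```text
top 305 tilt deg dx,dy [-0.25  0.43] z 0.0814 expect 0.0827 ext [0.5673 0.2861 0.0785] [0.6664 0.3606 0.0845]
side 1167 tilt deg dx,dy [ 0.05 -0.25] z 0.081 expect 0.0827 ext [0.5674 0.2795 0.0779] [0.666  0.3775 0.0839]
now 61.5667 [0.6169 0.3262 0.0862] [ 1.7998e+02 -1.0000e-02  9.0030e+01] F [ 0.6  1.3 -1.5] w 0.0226 ff 29.6 q [-0.73  0.82  0.27  1.5  -0.26  0.86 -0.37]
-> 0.617,0.3262,0.0687,90
  L [-0.0, 0.001, 0.175] rz 0.0
end [0.617  0.3262 0.0687] 90.03
```

>>> {"fn": "apply_moves", "kwargs": {"linear": [[0,0,0.03],[0,0,0.06],[0,0,0.09],[0,0,0.12],[0,0,0.148]], "delta_rot": [[0,0,0],[0,0,0],[0,0,0],[0,0,0],[0,0,0]]}}

```text
clock: 61.98
position: [0.6166, 0.3261, 0.0706]
tool_rot: [-3.141, 0.0, 1.571]
force: [0.7, -0.2, -1.9]
grip_width: 0.0226
finger_force: 29.6
```

>>> {"fn": "apply_moves", "kwargs": {"linear": [[0,0,0.007],[0,0,0.014],[0,0,0.02],[0,0,0.025],[0,0,0.027]], "delta_rot": [[0,0,0],[0,0,0],[0,0,0],[0,0,0],[0,0,0]]}}

```text
clock: 62.4
position: [0.6168, 0.3262, 0.0688]
tool_rot: [3.141, -0.0, 1.571]
force: [-2.7, -1.4, 6.7]
grip_width: 0.0227
finger_force: 30.3
```

```bash
python3 plan.py
```

```text
now 62.4 [0.6168 0.3262 0.0688] [ 1.7999e+02 -1.0000e-02  9.0030e+01] F [-2.7 -1.4  6.7] w 0.0227 ff 30.3 q [-0.73  0.84  0.27  1.51 -0.27  0.83 -0.36]
end [0.6168 0.3262 0.0688] 90.03
```

Seated. I release, rise, back off, then check everything.

>>> {"fn": "apply_moves", "kwargs": {"linear": [[0,0,0],[0,0,0],[0,0,0],[0,0,0],[0,0,0]], "delta_rot": [[0,0,0],[0,0,0],[0,0,0],[0,0,0],[0,0,0]], "gripper": 0.18}}

```text
clock: 62.82
position: [0.6167, 0.3262, 0.0684]
tool_rot: [3.142, -0.0, 1.571]
force: [-0.1, 0.4, 0.9]
grip_width: 0.05
finger_force: 0.0
```

>>> {"fn": "apply_moves", "kwargs": {"linear": [[0,0,-0.08],[0,0,-0.25],[0,0,-0.45],[0,0,-0.7],[0,0,-0.95]], "delta_rot": [[0,0,0],[0,0,0],[0,0,0],[0,0,0],[0,0,0]]}}

```text
clock: 63.23
position: [0.6166, 0.326, 0.1649]
tool_rot: [-3.141, 0.0, 1.571]
force: [1.3, -0.4, 0.6]
grip_width: 0.0502
finger_force: 0.0
```

>>> {"fn": "apply_moves", "kwargs": {"linear": [[0.1,-0.15,0],[0.25,-0.35,0],[0.4,-0.55,0],[0.6,-0.75,0],[0.8,-0.95,0]], "delta_rot": [[0,0,0],[0,0,0],[0,0,0],[0,0,0],[0,0,0]]}}

```text
clock: 63.65
position: [0.5209, 0.4066, 0.1642]
tool_rot: [3.141, -0.0, 1.571]
force: [-0.5, 0.2, 0.2]
grip_width: 0.0503
finger_force: 0.0
```

>>> {"fn": "apply_moves", "kwargs": {"linear": [[0.2,-0.15,0],[0.4,-0.3,0],[0.6,-0.45,0],[0.8,-0.6,0],[0.9,-0.7,0]], "delta_rot": [[0,0,0],[0,0,0],[0,0,0],[0,0,0],[0,0,0]]}}

```text
clock: 64.07
position: [0.4496, 0.4988, 0.1639]
tool_rot: [-3.141, -0.001, 1.574]
force: [-0.8, 0.6, -0.2]
grip_width: 0.0503
finger_force: 0.0
```

>>> {"fn": "apply_moves", "kwargs": {"linear": [[0,0,0],[0,0,0],[0,0,0],[0,0,0],[0,0,0]], "delta_rot": [[0,0,0],[0,0,0],[0,0,0],[0,0,0],[0,0,0]]}}

```text
clock: 64.48
position: [0.4526, 0.4952, 0.1636]
tool_rot: [3.141, 0.0, 1.57]
force: [0.8, 0.4, 0.2]
grip_width: 0.0503
finger_force: 0.0
```

```bash
python3 look.py topA.png; python3 plan.py
```

```text
knob-seated [ 0.6087 -0.3344] 0.0122 102 z 0.0883
knob-seated [0.63   0.1679] 0.0116 104 z 0.0879
knob-seated [ 0.5982 -0.1555] 0.0119 105 z 0.088
knob-seated [0.6173 0.3258] 0.0117 106 z 0.088
cup 1 [0.6173 0.3252] 0.0373 425
disc on 1 [0.6169 0.3252] 0.0504 tilt [-0.14 -0.18] z 0.0648
cup 2 [0.6296 0.1678] 0.0367 442
disc on 2 [0.6301 0.1678] 0.0502 tilt [ 0.05 -0.14] z 0.0647
cup 3 [0.6042 0.0172] 0.0425 294
cup 4 [ 0.5988 -0.1554] 0.0374 436
disc on 4 [ 0.5988 -0.1556] 0.05 tilt [-0.03 -0.04] z 0.0648
cup 5 [ 0.609  -0.3342] 0.0369 387
disc on 5 [ 0.6084 -0.3348] 0.05 tilt [-0.01 -0.02] z 0.0648
nose [array([ 0.4509, -0.363 ]), array([0.0338, 0.06  ]), np.float64(89.8332)]
now 64.5333 [0.4524 0.4953 0.1635] [1.7999e+02 1.0000e-02 8.9950e+01] F [-0.3 -0.3 -0.3] w 0.0505 ff 0.0 q [-1.11  0.69  0.31  1.54 -0.24  0.95 -0.73]
end [0.4524 0.4953 0.1635] 89.95
```

View pics/topA.png

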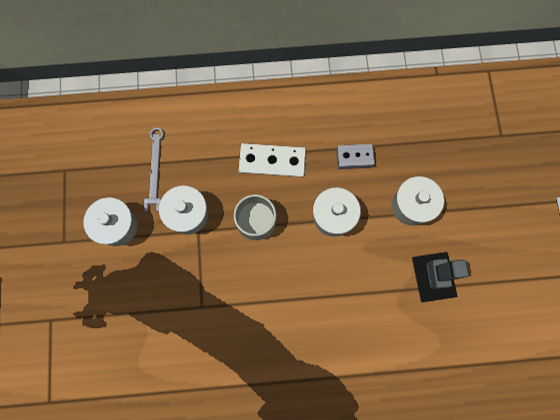

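The final top view shows covers seated level on cups 1, 2, 4 and 5, at (107,221), (183,209), (337,211) and (419,200). Cup 3 (256,217) is open, the scanner stands on its pad (438,275), and the tools have not moved.

```bash
python3 -c "
from workcell import workorder
print(workorder.job_done())"
```

```text
the job is handed in; nothing more can be done
None
```

I handed the job in at about 64 s: the scanner was held over the hinge labels in cups 1, 2, 4 and 5 in that order for over a second each (nothing reports a read back), it stands on its pad again, those four cups have level covers, and cup 3 was empty and left open.

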